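Lay out the branches of a mosaic fir tree

ROBOT

A 7-joint arm with a two-finger parallel gripper is mounted at the origin on the work surface. World frame = base frame: x ahead of the robot, y to its left, z up, the work surface at z = 0. Lengths are in m, angles in rad, forces in N, time in s.
With the tool pointing down it reaches from about 0.425 to 0.925 m from the base axis. Payload 6.8 kg.
Tool frame: the origin (TCP) lies at the very end of the fingers, on their centre line; the grasp point (between the pads) lies 19 mm behind it; z points along the fingers, y is the line along which they close (so a half turn about z gives the same grasp; the last joint's range is limited). The gripper opens to 85 mm and grips with 20 to 120 N. Pads are 22 mm wide; open, the fingers measure 114 mm over their backs; the gripper's body (76 mm by 85 mm) begins 54 mm behind the grasp point. The pads swing forward as they close: fully open they stand 13 mm farther back than shut.
Start: joints at [-1.389, 0.477, 0.022, 1.555, -0.011, 1.109, -0.083], TCP at [0.193, 0.647, 0.231] pointing down, gripper open.
Joint ranges: [-2.96, 2.96], [-0.34, 2.1], [-1.41, 1.46], [0.24, 2.44], [-1.37, 4.51], [0.17, 1.92], [-2.96, 2.96]. Speed limits (rad/s): [2.39, 2.39, 3.14, 3.14, 3.14, 3.14, 3.14].

INTERFACE

Orientations are given as a rotation vector (axis times angle).
In Python, from bench import get_obs, grab_frame, hand_in gives the robot as it stands.
- The arm moves only by the tool drive_tool, never from a script. Its argument "rows" is a list of rows, each an object with "offset": the shift along the tool's x, y, z as a fraction of full scale, a list of three; "rotation": the turn, a rotation vector about the tool's x, y, z as a fraction of full scale, a list of three; "claw": the opening, from 0 (shut) to 1 (fully open). In form: [{"offset": [tx, ty, tz], "rotation": [wx, wy, wz], "claw": claw}, ...]. A call has 1 to 20 rows; each row is the pose to reach, as a shift and turn from the pose commanded when the call began, along the tool's axes at that moment; what a row does not reach only later rows make up. Full scale, the value 1, is 0.15 m for a shift and 2 rad for a turn. A row lasts 1/12 s, in which the tool goes at most 41.7 mm and 7.16 degrees, less where a joint would pass 70% of its speed; a pose out of reach is approached as far as the arm can. A call with a number of a shift or a turn outside -1 to 1 is refused whole. A call with a gripper value outside its range is refused whole. The fingers move at their own pace and stop on an object; "force" is the grip in N (left out, the last holds). Time passes only in rows, so rows that repeat a pose let the fingers close. It gives the time, the measured TCP pose, the force, the opening and the grip force at its end, in the units of the state.
- get_obs(): the state, without advancing time (a new reading comes with each control period).
- grab_frame(name): name is "scene" or "top" or "wrist"; returns a dict with "frame" (480x640x3 uint8, red, green, blue), "z_map" (480x640 float32, m along the optical axis (not along the pixel's ray), 0 where there is no reading), "vfov" (degrees; the focal length in pixels is half the picture's height over the tangent of half this angle, whatever the lens; pixels are square), "cx", "cy" (the principal point, pixels), "R" (3x3) and "t" (3): a world point X has camera coordinates R X + t. Camera axes: x right, y down, z forward; pixel columns grow to the right and rows downward; lengths in m; the calibration is good to about 2 mm. The wrist camera is an equidistant fisheye: a pixel r from the principal point sees the ray r / f radians off the axis. A picture is of the moment at which its call begins.
- hand_in(): hands the job in; it is judged then, once.
The state is a dict: "clock": time; "joints": joint angles; "qvel": joint speeds; "tau": joint torques, N m; "tcp_pos": TCP position; "orientation": TCP orientation; "contact_force": force on the tool from outside, world axes, zero at the start; "moment": the same for the moment, N m; "grip_width": finger opening in m; "gripper_force": force on a finger pad.
Only numpy, scipy, OpenCV 4.12 (cv2) and the standard library are available. Lean on these libraries where they do the work, as an engineer would, in place of code of your own. Each camera call takes 0.05 s, during which the arm holds its last target. There are 200 camera calls.

TASK

Dry-lay the fir tree on the plywood mosaic panel: put the five loose green bar tiles on the five pencilled cross lines as its branches, the longest next to the terracotta tub and each one shorter than the last, ending with the shortest next to the star. Each bar lies flat, glaze up, along its line and centred on the trunk. They are ceramic, so set them down and do not drop them.

Things in the scene. Friction and masses are not known exactly. Their poses are not given: they have to be found in the camera images.
- bar_a: the longest of five loose bar tiles of equal section, dark green glaze with a thin brown line of bare clay round its foot: 68 mm long (along its y), 20 mm wide (x), 11 mm thick, about 36 g. Lies flat on the bench (z = 0) at any yaw. Origin at the centre of its underside.
- bar_b: the second longest of five loose bar tiles of equal section, dark green glaze with a thin brown line of bare clay round its foot: 58 mm long (along its y), 20 mm wide (x), 11 mm thick, about 31 g. Lies flat on the bench (z = 0) at any yaw. Origin at the centre of its underside.
- bar_c: the middle one of five loose bar tiles of equal section, dark green glaze with a thin brown line of bare clay round its foot: 48 mm long (along its y), 20 mm wide (x), 11 mm thick, about 25 g. Lies flat on the bench (z = 0) at any yaw. Origin at the centre of its underside.
- bar_d: the second shortest of five loose bar tiles of equal section, dark green glaze with a thin brown line of bare clay round its foot: 38 mm long (along its y), 20 mm wide (x), 11 mm thick, about 20 g. Lies flat on the bench (z = 0) at any yaw. Origin at the centre of its underside.
- bar_e: the shortest of five loose bar tiles of equal section, dark green glaze with a thin brown line of bare clay round its foot: 28 mm long (along its y), 20 mm wide (x), 11 mm thick, about 15 g. Lies flat on the bench (z = 0) at any yaw. Origin at the centre of its underside.
- mark_1: pencil line across the trunk line, nearest the tub, at the foot of the tree; one of five alike, 34 mm apart, each 80 mm long with 10 mm end ticks, drawn on the plywood panel. Origin: its crossing with the trunk, on the panel's top, 6 mm above the bench. x points along the trunk from tub to star, y along the line, z up. The panel is fixed, 290 x 160 x 6 mm, at any yaw.
- mark_2: pencil line across the trunk line, second from the tub; one of five alike, 34 mm apart, each 80 mm long with 10 mm end ticks, drawn on the plywood panel. Origin: its crossing with the trunk, on the panel's top, 6 mm above the bench. x points along the trunk from tub to star, y along the line, z up. Nothing to feel: only drawn.
- mark_3: pencil line across the trunk line, the middle of the row; one of five alike, 34 mm apart, each 80 mm long with 10 mm end ticks, drawn on the plywood panel. Origin: its crossing with the trunk, on the panel's top, 6 mm above the bench. x points along the trunk from tub to star, y along the line, z up. The panel's short ends carry 5 mm high border tiles; its long sides have none.
- mark_4: pencil line across the trunk line, second from the star; one of five alike, 34 mm apart, each 80 mm long with 10 mm end ticks, drawn on the plywood panel. Origin: its crossing with the trunk, on the panel's top, 6 mm above the bench. x points along the trunk from tub to star, y along the line, z up. Bars in place lie 14 mm apart.
- mark_5: pencil line across the trunk line, nearest the star, at the tip of the tree; one of five alike, 34 mm apart, each 80 mm long with 10 mm end ticks, drawn on the plywood panel. Origin: its crossing with the trunk, on the panel's top, 6 mm above the bench. x points along the trunk from tub to star, y along the line, z up. Tub and star: glued, 5 mm high, 8 mm or more from the end bars.
Not all that is in view belongs to the job. Leave any pink or yellow look-alike of the bar_d alone. Leave any pink look-alike of the bar_b alone.

How it is judged:
By the outcome, as a careful person would: the job done as asked, in the order asked, and still so for the second after the job is handed in, with the robot touching nothing.
It also fails if it takes over 125 s, if anything falls off the work surface, if the arm or the gripper's body presses on something with over 40 N, if the wrist force passes 120 N, or if a joint passes its speed limit or range.

## Working session

There is one attempt and no reset: what is moved stays moved. The work goes in short steps, Python scripts to look and compute and a tool call to move; the robot and the scene stay as the last step left them, time stands still between calls to the robot, and variables do not carry over. Pictures are saved under pics/ and viewed, at most 14 in all, crops included, and the job is handed in when it is done.

Besides the shell and the picture viewer there is one more tool, called as name(argument=value, ...), one argument or row to a line, values as JSON. drive_tool: Moves the arm, as the interface text tells. Its arguments: {"type":"object","properties":{"rows":{"type":"array","items":{"type":"object","properties":{"offset":{"type":"array","items":{"type":"number"}},"rotation":{"type":"array","items":{"type":"number"}},"claw":{"type":"number"}}}},"force":{"type":"number"}},"required":["rows"]}

```bash
mkdir -p pics; ls
python3 - <<'E'
from bench import *
import cv2,numpy as np
o=get_obs();print({k:np.round(v,3) for k,v in o.items()})
for n in("scene","top"):
    f=grab_frame(n);cv2.imwrite(f"pics/{n}0.png",f["frame"][:,:,::-1]);print(n,f["vfov"],f["cx"],f["cy"],np.round(f["R"],3).tolist(),np.round(f["t"],3))
    np.savez(f"{n}0.npz",**f)
E
```

```text
pics
{'clock': np.float64(0.0), 'joints': array([-1.389,  0.478,  0.022,  1.556, -0.012,  1.109, -0.083]), 'qvel': array([ 0.002,  0.   ,  0.001,  0.001,  0.001, -0.001, -0.002]), 'tau': array([-0.0000e+00, -5.9647e+01,  1.6080e+00, -2.8119e+01,  1.3000e-02,
        1.0000e-02, -0.0000e+00]), 'tcp_pos': array([0.193, 0.646, 0.23 ]), 'orientation': array([-4.540e-01, -3.109e+00,  3.000e-03]), 'contact_force': array([-0.442, -0.569,  0.417]), 'moment': array([ 0.015,  0.011, -0.006]), 'gripper_force': np.float64(0.0), 'grip_width': np.float64(0.086)}
scene 56.60583186096495 322.11877768859483 239.73571429238686 [[0.846, 0.532, -0.005], [0.41, -0.658, -0.631], [-0.339, 0.533, -0.775]] [-0.431 -0.168  1.179]
top 51.4713766245284 320.90978243398104 240.72886537565904 [[0.001, -1.0, -0.004], [-0.991, -0.0, -0.136], [0.136, 0.004, -0.991]] [0.04  0.517 1.097]
```

View pics/top0.png

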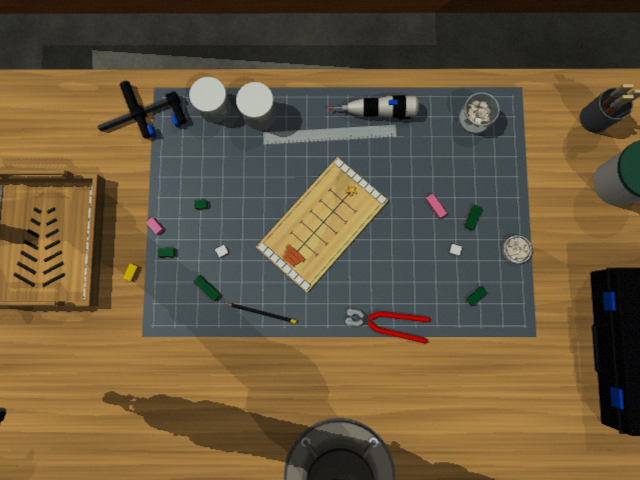

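View pics/scene0.png

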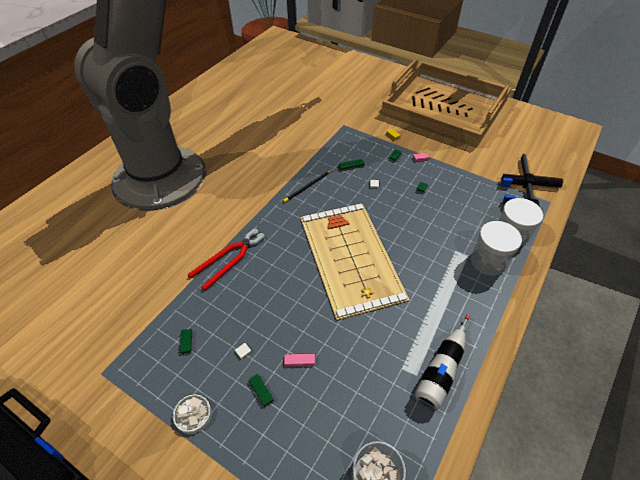

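The top view shows the panel centred near (322,225), with the tub at (293,255) and the star at (351,190). The green bars are at about (201,204), (166,252), (207,288), (474,217) and (477,296). The pink and yellow pieces are decoys.

```bash
cat > h.py <<'E'
import numpy as np,cv2
from scipy.spatial.transform import Rotation as Ro
from bench import *
def ray(f,uv,fish):
    uv=np.atleast_2d(uv).astype(float);h=f["frame"].shape[0]
    F=h/2/np.tan(np.radians(float(f["vfov"]))/2)
    d=(uv-[f["cx"],f["cy"]])/F
    if fish:
        r=np.linalg.norm(d,axis=1)+1e-9
        d=np.c_[d*(np.sin(r)/r)[:,None],np.cos(r)]
    else: d=np.c_[d,np.ones(len(d))]
    return d@f["R"], -f["R"].T@f["t"]
def toplane(f,uv,z,fish=False):
    d,c=ray(f,uv,fish); return (c+d*((z-c[2])/d[:,2])[:,None])[:,:2]
def proj(f,X,fish=False):
    p=np.atleast_2d(X)@f["R"].T+f["t"];F=240/np.tan(np.radians(float(f["vfov"]))/2)
    s=p[:,:2]/p[:,2:]
    if fish:
        n=np.linalg.norm(p[:,:2],axis=1)+1e-9;s=p[:,:2]/n[:,None]*np.arctan2(n,p[:,2])[:,None]
    return s*F+[f["cx"],f["cy"]]
def rects(f,mask,z,fish=False,amin=40):
    out=[]
    for c in cv2.findContours(mask.astype(np.uint8),cv2.RETR_EXTERNAL,cv2.CHAIN_APPROX_NONE)[0]:
        if cv2.contourArea(c)<amin: continue
        P=toplane(f,c[:,0],z,fish)
        (x,y),(w,h),a=cv2.minAreaRect((P*1000).astype(np.float32))
        if w>h: L,W,t=w,h,a
        else: L,W,t=h,w,a+90
        out.append((x,y,L,W,(t+90)%180-90,*c[:,0].mean(0)))   # t = long axis direction deg
    return np.array(out)
def green(f):
    h=cv2.cvtColor(f["frame"],cv2.COLOR_RGB2HSV);return (h[...,0]>50)&(h[...,0]<85)&(h[...,1]>120)&(h[...,2]>25)
E
python3 - <<'E'
from h import *
np.set_printoptions(suppress=True,precision=1)
for n in("top","scene"):
    f=dict(np.load(n+"0.npz"));print(n);R=rects(f,green(f),.011)
    for r in R:
        z=f["z_map"][int(r[6]),int(r[5])];d,c=ray(f,r[5:7],0);print(r,(c+d[0]*z)[2].round(3))
f=dict(np.load("top0.npz"))
h=cv2.cvtColor(f["frame"],cv2.COLOR_RGB2HSV)
m=(h[...,1]>60)&(h[...,0]>12)&(h[...,0]<32);m[:,:250]=0;m[:,395:]=0;m[:150]=0;m[300:]=0
print("panel wood",rects(f,m,.006,amin=2000))
m=(h[...,1]>150)&(h[...,0]<12)&(h[...,2]>80);m[:,:270]=0;m[:,320:]=0;m[:230]=0;m[270:]=0
print("tub",rects(f,m,.011))
b=cv2.resize(f["frame"][150:300,250:395,::-1],None,fx=4,fy=4,interpolation=cv2.INTER_CUBIC);cv2.imwrite("pics/panel.png",b)
w=grab_frame("wrist");cv2.imwrite("pics/w0.png",w["frame"][:,:,::-1]);print(w["vfov"],w["cx"],w["cy"])
o=get_obs();T=Ro.from_rotvec(o["orientation"]).as_matrix();print(T.round(3))
print("cam in tool",T.T@(-w["R"].T@w["t"]-o["tcp_pos"])*1000,"\n",w["R"]@T)
E
```

```text
top
[ 394.4 -315.2   46.9   20.4  -49.5  476.6  295.2] 0.013
[411.6 303.5  66.6  20.1  48.5 206.3 287.7] 0.014
[494.  399.6  37.7  18.7 -90.  165.9 252. ] 0.015
[ 577.4 -315.    58.4   20.2  -23.4  472.9  216.7] 0.012
[607.5 323.4  26.4  19.2  90.  200.5 204. ] 0.011
[ 696.9 -687.2  132.    49.4   -4.9  631.   169.3] 0.13
scene
[ 577.3 -316.8   58.4   19.9  -23.3  260.7  389.7] 0.013
[ 394.3 -318.1   47.9   19.1  -47.2  185.3  340.7] 0.01
[608.2 319.1  32.4  18.3 -83.7 421.6 186.3] 0.012
[412.1 299.4  66.8  24.6  50.  350.9 163.8] 0.01
[495.1 394.9  43.6  19.2 -86.7 395.2 154.3] 0.011
panel wood [[562.7  37.9 290.9 162.2 -41.4 322.4 223.4]]
tub [[484.3 107.9  49.5  31.1  45.2 292.6 255.8]]
65.70646984690485 317.50552720969137 239.01719136921636
[[-1.   0.3 -0. ]
 [ 0.3  1.  -0. ]
 [-0.  -0.  -1. ]]
cam in tool [  69.7    0.2 -141.5] 
 [[-0.   1.  -0. ]
 [-1.  -0.  -0.3]
 [-0.3  0.   1. ]]
```

View pics/w0.png

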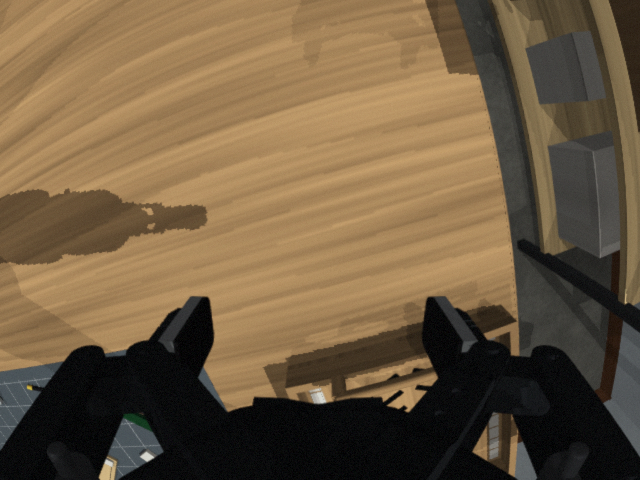

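The wrist view shows bare wood and the open fingers at about (190,330) and (450,330). The middle of the picture is free, so I'll use it for close measurement. The bars will be gripped end to end, because the 14 mm gaps are too tight for the fingers. First I'll go to a hover over bar_a.

```bash
cat >> h.py <<'E'
def ori(psi):
    c,s=np.cos(np.radians(psi)),np.sin(np.radians(psi));return np.array([[c,s,0],[s,-c,0],[0,0,-1]])
def plan(p,psi,n=1,pose=None):
    """numbers for n calls from the present pose to p (m), tool x at psi deg; returns the end pose"""
    o=get_obs();P,T=pose or (np.array(o["tcp_pos"]),Ro.from_rotvec(o["orientation"]).as_matrix())
    P0=P
    for i in range(n):
        Pt=P0+(np.array(p)-P0)*(i+1)/n;Tt=ori(psi)
        off=T.T@(Pt-P);rot=Ro.from_matrix(T.T@Tt).as_rotvec()
        print("offset",(off/.15).round(4).tolist(),"rot",(rot/2).round(4).tolist(),"rows %.1f"%max(np.linalg.norm(off)/.0417,np.degrees(np.linalg.norm(rot))/7.16))
        P,T=Pt,Tt
    return P,T
E
python3 - <<'E'
from h import *
e=plan([.412,.301,.12],138.5,3)
E
```

```text
offset [-0.6862, -0.596, 0.2465] rot [-0.0007, 0.0002, 0.2173] rows 3.5
offset [-0.8735, -0.2521, 0.2456] rot [0.0, 0.0, 0.0] rows 3.4
offset [-0.8735, -0.2521, 0.2456] rot [0.0, 0.0, 0.0] rows 3.4
```

drive_tool(
  rows=[
    {"offset": [-0.6862,-0.596,0.2465],"rotation": [0,0,0.2173],"claw": 1},
    {"offset": [-0.6862,-0.596,0.2465],"rotation": [0,0,0.2173],"claw": 1},
    {"offset": [-0.6862,-0.596,0.2465],"rotation": [0,0,0.2173],"claw": 1},
    {"offset": [-0.6862,-0.596,0.2465],"rotation": [0,0,0.2173],"claw": 1},
    {"offset": [-0.6862,-0.596,0.2465],"rotation": [0,0,0.2173],"claw": 1},
  ],
)

```text
clock: 0.57
tcp_pos: [0.2696, 0.5263, 0.1929]
orientation: [1.127, 2.93, -0.007]
contact_force: [0.6, -0.2, -0.0]
grip_width: 0.0855
gripper_force: 0.0
```

drive_tool(
  rows=[
    {"offset": [-0.8735,-0.2521,0.2456],"rotation": [0,0,0],"claw": 1},
    {"offset": [-0.8735,-0.2521,0.2456],"rotation": [0,0,0],"claw": 1},
    {"offset": [-0.8735,-0.2521,0.2456],"rotation": [0,0,0],"claw": 1},
    {"offset": [-0.8735,-0.2521,0.2456],"rotation": [0,0,0],"claw": 1},
    {"offset": [-0.8735,-0.2521,0.2456],"rotation": [0,0,0],"claw": 1},
  ],
)

```text
clock: 0.98
tcp_pos: [0.3413, 0.4122, 0.1565]
orientation: [1.121, 2.934, -0.005]
contact_force: [0.4, -0.7, -0.7]
grip_width: 0.0854
gripper_force: 0.0
```

drive_tool(
  rows=[
    {"offset": [-0.8735,-0.2521,0.2456],"rotation": [0,0,0],"claw": 1},
    {"offset": [-0.8735,-0.2521,0.2456],"rotation": [0,0,0],"claw": 1},
    {"offset": [-0.8735,-0.2521,0.2456],"rotation": [0,0,0],"claw": 1},
    {"offset": [-0.8735,-0.2521,0.2456],"rotation": [0,0,0],"claw": 1},
    {"offset": [-0.8735,-0.2521,0.2456],"rotation": [0,0,0],"claw": 1},
    {"offset": [-0.8735,-0.2521,0.2456],"rotation": [0,0,0],"claw": 1},
  ],
)

```text
clock: 1.48
tcp_pos: [0.4122, 0.3024, 0.1207]
orientation: [-1.113, -2.937, -0.001]
contact_force: [-1.7, 0.6, 0.2]
grip_width: 0.0853
gripper_force: 0.0
```

```bash
cat >> h.py <<'E'
def look(name=None):
    w=grab_frame("wrist");o=get_obs()
    if name: cv2.imwrite(f"pics/{name}.png",w["frame"][:,:,::-1]);np.savez(name+".npz",**w)
    T=Ro.from_rotvec(o["orientation"]).as_matrix()
    print("tcp",(o["tcp_pos"]*1000).round(1),"psi %.2f"%np.degrees(np.arctan2(T[1,0],T[0,0])),"tilt",T[:2,2].round(4),"w %.1f"%(o["grip_width"]*1000),"F",o["contact_force"].round(1),"t %.2f"%o["clock"])
    return w,o
E
python3 - <<'E'
from h import *
np.set_printoptions(suppress=True,precision=1)
w,o=look("wa")
for z in(.011,.0):print(z,"\n",rects(w,green(w),z,True,300))
E
```

```text
tcp [411.7 303.6 121. ] psi 138.62 tilt [0. 0.] w 85.3 F [ 0.4 -0.3 -0.5] t 1.53
0.011 
 [[410.1 305.   66.7  20.1  47.5 317.2 232.1]
 [491.3 400.4  37.2  21.7 -88.4 483.  228.8]]
0.0 
 [[412.3 303.   69.6  21.   47.5 317.2 232.1]
 [497.1 402.7  38.9  22.7 -88.4 483.  228.8]]
```

View pics/wa.png

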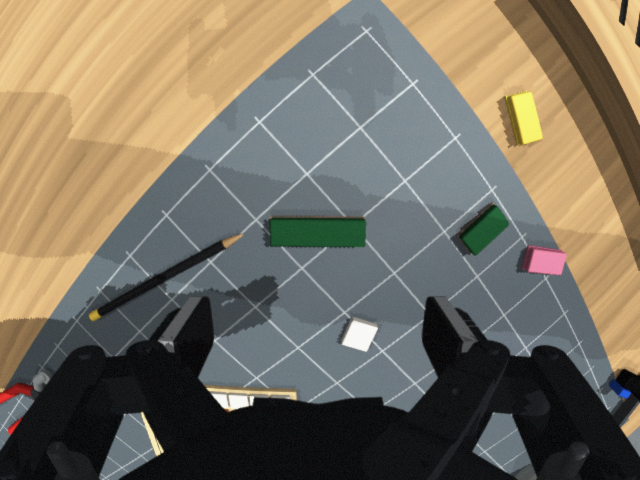

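Bar_a is at (317,232) in the wrist view and measures 67x20 mm, which fits. A pencil tip at (240,238) lies close to its left end. Before grasping, I'll look at the panel up close.

Run:
```python
from h import *
w=dict(np.load("wa.npz"))
a=np.radians(47.5);u=np.array([np.cos(a),np.sin(a)]);n=np.array([-u[1],u[0]])
for z in(0,.004):
    d=toplane(w,[[242,237],[236,242],[268,232]],z,True)-[.4101,.305];print(z,(d@u*1000).round(1),(d@n*1000).round(1))
plan([.562,.038,.20],138.5,2)
```

```text
0 [-55.8 -60.6 -36.1] [ -7.5 -11.5  -3.4]
0.004 [-55.  -59.7 -35.6] [ -6.4 -10.3  -2.3]
offset [-0.961, -0.3328, -0.2647] rot [0.0006, -0.0005, 0.001] rows 3.8
offset [-0.9619, -0.3312, -0.2635] rot [0.0, 0.0, 0.0] rows 3.8
```

drive_tool(
  rows=[
    {"offset": [-0.961,-0.333,-0.264],"rotation": [0,0,0],"claw": 1},
    {"offset": [-0.961,-0.333,-0.264],"rotation": [0,0,0],"claw": 1},
    {"offset": [-0.961,-0.333,-0.264],"rotation": [0,0,0],"claw": 1},
    {"offset": [-0.961,-0.333,-0.264],"rotation": [0,0,0],"claw": 1},
    {"offset": [-0.961,-0.333,-0.264],"rotation": [0,0,0],"claw": 1},
  ],
)

```text
clock: 1.95
tcp_pos: [0.4911, 0.1649, 0.1628]
orientation: [1.119, 2.93, 0.004]
contact_force: [0.6, 0.1, 0.6]
grip_width: 0.085
gripper_force: 0.0
```

drive_tool(
  rows=[
    {"offset": [-0.961,-0.333,-0.264],"rotation": [0,0,0],"claw": 1},
    {"offset": [-0.961,-0.333,-0.264],"rotation": [0,0,0],"claw": 1},
    {"offset": [-0.961,-0.333,-0.264],"rotation": [0,0,0],"claw": 1},
    {"offset": [-0.961,-0.333,-0.264],"rotation": [0,0,0],"claw": 1},
    {"offset": [-0.961,-0.333,-0.264],"rotation": [0,0,0],"claw": 1},
    {"offset": [-0.961,-0.333,-0.264],"rotation": [0,0,0],"claw": 1},
  ],
)

```text
clock: 2.45
tcp_pos: [0.5632, 0.0364, 0.2008]
orientation: [1.113, 2.936, 0.002]
contact_force: [-0.3, 0.3, -1.1]
grip_width: 0.085
gripper_force: 0.0
```

Run:
```python
from h import *
w,o=look("wp")
# rectified map of the panel plane z=6mm, 0.5 mm/px: u along trunk, v along lines
a=np.radians(-41.5);u=np.array([np.cos(a),np.sin(a)]);v=np.array([-u[1],u[0]])
U,V=np.meshgrid(np.arange(-150,150,.5)/1e3,np.arange(-85,85,.5)/1e3)
X=np.array([.562,.038])+U[...,None]*u+V[...,None]*v
p=proj(w,np.c_[X.reshape(-1,2),np.full(U.size,.006)],True).reshape(*U.shape,2).astype(np.float32)
m=cv2.remap(w["frame"],p[...,0],p[...,1],cv2.INTER_LINEAR);np.save("rect.npy",m)
cv2.imwrite("pics/rect.png",m[:,:,::-1])
```

```text
tcp [562.1  38.1 200. ] psi 138.63 tilt [0.0005 0.0013] w 85.5 F [0.9 0.4 0.3] t 2.50
```

View pics/rect.png

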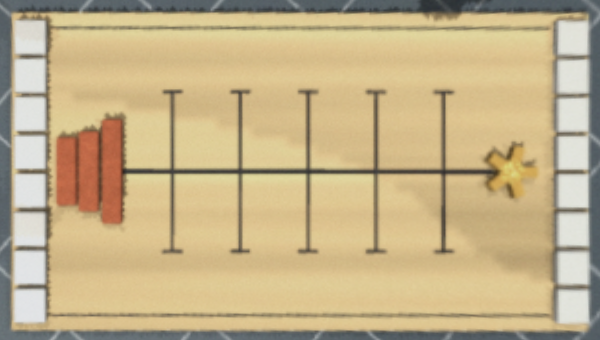

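The rectified panel map shows the five cross lines at columns 172, 240, 308, 376 and 444, which is 34 mm apart as it should be. The trunk is at row 171, with the tub on the left and the star on the right. Next come sub-pixel fits, then the grasp of bar_a.

Run:
```python
from h import *
m=np.load("rect.npy").astype(float).mean(2);d=cv2.morphologyEx(m,cv2.MORPH_CLOSE,np.ones((15,15)))-m
d[d<30]=0
def cen(s,x):return (s*x).sum()/s.sum()
C=[];cols=[]
for c in(172,240,308,376,444):
    pts=[]
    for r in list(range(100,160))+list(range(182,242)):
        s=d[r,c-7:c+8]
        if s.sum()>30:pts.append((r,cen(s,np.arange(c-7,c+8))))
    k=np.polyfit(*np.array(pts).T,1);tr=[]
    for cc in range(c-20,c+21):
        if abs(cc-c)<8:continue
        s=d[164:179,cc]
        if s.sum()>30:tr.append(cen(s,np.arange(164,179)))
    ends=[]
    for r in(92,251):
        s=d[r-7:r+8,c-9:c+10].sum(1);ends.append(cen(s,np.arange(r-7,r+8)))
    rr=np.mean(tr);C.append((np.polyval(k,rr),rr));print("col %.2f slope %.4f trunk row %.2f"%(C[-1][0],k[0],rr),np.round(ends,2),len(pts),len(tr))
C=np.array(C)
a=np.radians(-41.5);u=np.array([np.cos(a),np.sin(a)]);v=np.array([-u[1],u[0]])
UV=np.c_[C[:,0]*.5-150,C[:,1]*.5-85]
W=np.array([562,38])+UV[:,:1]*u+UV[:,1:]*v
print(W.round(2),np.degrees(np.arctan2(*(W[4]-W[0])[::-1])),np.linalg.norm(np.diff(W,axis=0),axis=1))
```

```text
col 171.94 slope -0.0006 trunk row 170.87 [ 92.66 250.  ] 120 26
col 239.89 slope -0.0001 trunk row 170.88 [ 92.69 249.65] 120 26
col 307.79 slope 0.0013 trunk row 170.94 [ 92.85 249.83] 120 26
col 375.47 slope -0.0002 trunk row 171.09 [ 92.97 249.8 ] 120 26
col 443.06 slope -0.0003 trunk row 171.19 [ 93.02 249.69] 120 26
[[514.33  80.75]
 [539.78  58.25]
 [565.23  35.77]
 [590.62  13.41]
 [615.97  -8.95]] -41.43179746403869 [33.97320566 33.95016389 33.84090792 33.7976529 ]
```

Run:
```python
from h import *
e=plan([.4108,.3057,.07],137.5,2)
```

```text
offset [0.9678, 0.3355, 0.4344] rot [0.0006, -0.0002, 0.0098] rows 4.0
offset [0.9744, 0.317, 0.4335] rot [0.0, 0.0, 0.0] rows 4.0
```

drive_tool(
  rows=[
    {"offset": [0.968,0.336,0.434],"rotation": [0,0,0.01],"claw": 0.9},
    {"offset": [0.968,0.336,0.434],"rotation": [0,0,0.01],"claw": 0.9},
    {"offset": [0.968,0.336,0.434],"rotation": [0,0,0.01],"claw": 0.9},
    {"offset": [0.968,0.336,0.434],"rotation": [0,0,0.01],"claw": 0.9},
    {"offset": [0.968,0.336,0.434],"rotation": [0,0,0.01],"claw": 0.9},
  ],
)

```text
clock: 2.92
tcp_pos: [0.4788, 0.1797, 0.1315]
orientation: [-1.117, -2.928, 0.002]
contact_force: [-0.5, -0.2, -1.1]
grip_width: 0.0769
gripper_force: 0.0
```

drive_tool(
  rows=[
    {"offset": [0.974,0.317,0.434],"rotation": [0,0,0],"claw": 0.9},
    {"offset": [0.974,0.317,0.434],"rotation": [0,0,0],"claw": 0.9},
    {"offset": [0.974,0.317,0.434],"rotation": [0,0,0],"claw": 0.9},
    {"offset": [0.974,0.317,0.434],"rotation": [0,0,0],"claw": 0.9},
    {"offset": [0.974,0.317,0.434],"rotation": [0,0,0],"claw": 0.9},
    {"offset": [0.974,0.317,0.434],"rotation": [0,0,0],"claw": 0.9},
    {"offset": [0.974,0.317,0.434],"rotation": [0,0,0],"claw": 0.9},
  ],
)

```text
clock: 3.5
tcp_pos: [0.4098, 0.3048, 0.0695]
orientation: [-1.137, -2.928, 0.001]
contact_force: [0.3, -1.0, 0.6]
grip_width: 0.0769
gripper_force: 0.0
```

Run:
```python
from h import *
np.set_printoptions(suppress=True,precision=1)
w,o=look("wa2")
print(rects(w,green(w),.011,True,300))
```

```text
tcp [410.8 303.9  69.9] psi 137.43 tilt [-0.  0.] w 77.1 F [0.3 0.1 0.4] t 3.55
[[409.6 305.3  66.4  20.1  47.6 317.  259.7]
 [490.8 400.   37.5  22.7 -88.6 514.7 250.5]]
```

View pics/wa2.png

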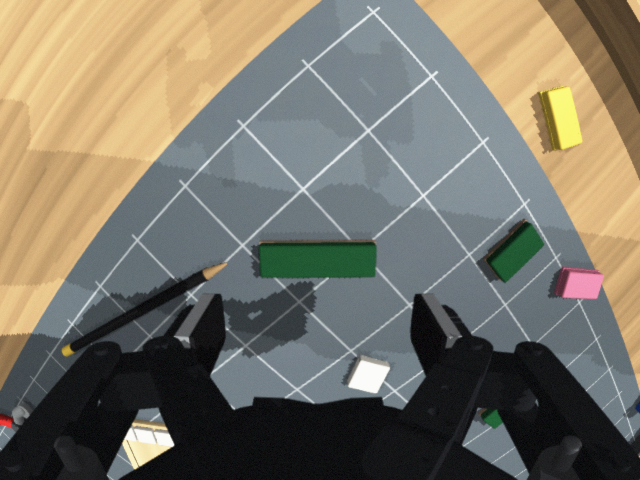

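The gripper is centred on bar_a: the finger tips are at columns 222 and 412, and the bar's centre is at column 317. The pencil at (225,265) stays outside the finger. Now I'll descend, close and lift.

drive_tool(
  rows=[
    {"offset": [0.006,0,0.15],"rotation": [0,0,0],"claw": 0.9},
    {"offset": [0.006,0,0.28],"rotation": [0,0,0],"claw": 0.9},
    {"offset": [0.006,0,0.38],"rotation": [0,0,0],"claw": 0.9},
    {"offset": [0.006,0,0.44],"rotation": [0,0,0],"claw": 0.9},
    {"offset": [0.006,0,0.47],"rotation": [0,0,0],"claw": 0.9},
    {"offset": [0.006,0,0.49],"rotation": [0,0,0],"claw": 0.9},
    {"offset": [0.006,0,0.49],"rotation": [0,0,0],"claw": 0.9},
    {"offset": [0.006,0,0.49],"rotation": [0,0,0],"claw": 0.9},
    {"offset": [0.006,0,0.49],"rotation": [0,0,0],"claw": 0.9},
  ],
)

```text
clock: 4.3
tcp_pos: [0.4111, 0.3045, -0.0031]
orientation: [1.143, 2.926, 0.002]
contact_force: [-0.3, -0.1, -0.4]
grip_width: 0.0772
gripper_force: 0.0
```

drive_tool(
  rows=[
    {"offset": [0,0,0],"rotation": [0,0,0],"claw": 0.75},
    {"offset": [0,0,0],"rotation": [0,0,0],"claw": 0.6},
    {"offset": [0,0,0],"rotation": [0,0,0],"claw": 0.6},
    {"offset": [0,0,0],"rotation": [0,0,0],"claw": 0.6},
    {"offset": [0,0,0],"rotation": [0,0,0],"claw": 0.6},
    {"offset": [0,0,0],"rotation": [0,0,0],"claw": 0.6},
  ],
  force=30,
)

```text
clock: 4.8
tcp_pos: [0.411, 0.3045, -0.003]
orientation: [1.142, 2.926, 0.002]
contact_force: [-0.5, -1.0, 5.8]
grip_width: 0.067
gripper_force: 32.4
```

Run:
```python
from h import *
np.set_printoptions(suppress=True,precision=1)
w,o=look("wa3")
print(rects(w,green(w),.011,True,300)[:,:5])
```

```text
tcp [411.  304.5  -3. ] psi 137.35 tilt [0. 0.] w 66.9 F [ 0.2 -0.   5.5] t 4.85
[[409.8 306.2  66.4  21.7  47.6]
 [489.1 399.5  37.9  25.1 -88.2]]
```

View pics/wa3.png

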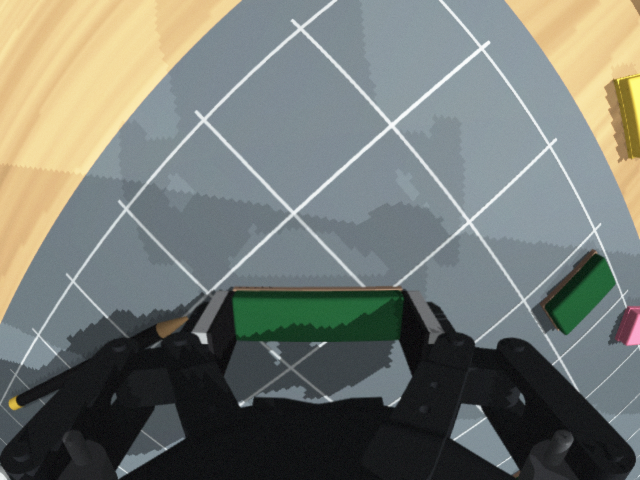

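Bar_a is gripped squarely by its ends at 67 mm, spanning columns 233 to 403. Now I'll lift it and carry it to mark_1.

Run:
```python
from h import *
o=get_obs();p=o["tcp_pos"]
e=plan([p[0],p[1],.06],137.4,1)
plan([.5156,.0796,.07],138.57,2,e)
```

```text
offset [0.0, 0.0005, -0.4198] rot [0.0006, -0.0, -0.0004] rows 1.5
offset [-0.7642, -0.3158, -0.0333] rot [0.0, 0.0, -0.0102] rows 3.0
offset [-0.7576, -0.3313, -0.0333] rot [0.0, 0.0, 0.0] rows 3.0
```

drive_tool(
  rows=[
    {"offset": [0,0,-0.05],"rotation": [0,0,0],"claw": 0.6},
    {"offset": [0,0,-0.15],"rotation": [0,0,0],"claw": 0.6},
    {"offset": [0,0,-0.3],"rotation": [0,0,0],"claw": 0.6},
    {"offset": [0,0,-0.42],"rotation": [0,0,0],"claw": 0.6},
    {"offset": [0,0,-0.42],"rotation": [0,0,0],"claw": 0.6},
  ],
)

```text
clock: 5.27
tcp_pos: [0.4124, 0.3056, 0.0628]
orientation: [1.142, 2.924, 0.009]
contact_force: [-0.0, 0.5, -0.4]
grip_width: 0.0672
gripper_force: 34.5
```

drive_tool(
  rows=[
    {"offset": [-0.1,-0.04,-0.005],"rotation": [0,0,-0.0102],"claw": 0.6},
    {"offset": [-0.25,-0.1,-0.02],"rotation": [0,0,-0.0102],"claw": 0.6},
    {"offset": [-0.43,-0.18,-0.03],"rotation": [0,0,-0.0102],"claw": 0.6},
    {"offset": [-0.6,-0.25,-0.033],"rotation": [0,0,-0.0102],"claw": 0.6},
    {"offset": [-0.764,-0.316,-0.033],"rotation": [0,0,-0.0102],"claw": 0.6},
  ],
)

```text
clock: 5.68
tcp_pos: [0.4629, 0.1903, 0.0643]
orientation: [1.112, 2.938, 0.0]
contact_force: [0.4, 0.5, -1.0]
grip_width: 0.0668
gripper_force: 34.4
```

drive_tool(
  rows=[
    {"offset": [-0.18,-0.08,-0.033],"rotation": [0,0,0],"claw": 0.6},
    {"offset": [-0.38,-0.165,-0.033],"rotation": [0,0,0],"claw": 0.6},
    {"offset": [-0.56,-0.25,-0.033],"rotation": [0,0,0],"claw": 0.6},
    {"offset": [-0.68,-0.3,-0.033],"rotation": [0,0,0],"claw": 0.6},
    {"offset": [-0.7576,-0.3313,-0.033],"rotation": [0,0,0],"claw": 0.6},
    {"offset": [-0.7576,-0.3313,-0.033],"rotation": [0,0,0],"claw": 0.6},
    {"offset": [-0.7576,-0.3313,-0.033],"rotation": [0,0,0],"claw": 0.6},
  ],
)

```text
clock: 6.27
tcp_pos: [0.5147, 0.0795, 0.0689]
orientation: [-1.113, -2.937, -0.0]
contact_force: [-0.3, 0.7, 0.7]
grip_width: 0.0673
gripper_force: 34.4
```

Run:
```python
from h import *
np.set_printoptions(suppress=True,precision=1)
w,o=look("wa4")
print(rects(w,green(w),.011+o["tcp_pos"][2]+.003,True,300)[:,:5])
plan([.5156,.0796,.0036],138.57)
```

```text
tcp [514.4  80.5  68.9] psi 138.59 tilt [-0.  0.] w 66.9 F [-0.5 -0.1  0. ] t 6.32
[[513.2  81.2  66.2  21.6  48.5]]
offset [-0.0103, 0.001, 0.435] rot [0.0, -0.0005, 0.0001] rows 1.6
```

drive_tool(
  rows=[
    {"offset": [-0.008,0,0.12],"rotation": [0,0,0],"claw": 0.6},
    {"offset": [-0.008,0,0.25],"rotation": [0,0,0],"claw": 0.6},
    {"offset": [-0.008,0,0.35],"rotation": [0,0,0],"claw": 0.6},
    {"offset": [-0.008,0,0.4],"rotation": [0,0,0],"claw": 0.6},
    {"offset": [-0.008,0,0.415],"rotation": [0,0,0],"claw": 0.6},
    {"offset": [-0.008,0,0.425],"rotation": [0,0,0],"claw": 0.6},
    {"offset": [-0.008,0,0.43],"rotation": [0,0,0],"claw": 0.6},
    {"offset": [-0.008,0,0.43],"rotation": [0,0,0],"claw": 0.6},
    {"offset": [-0.008,0,0.43],"rotation": [0,0,0],"claw": 0.6},
  ],
)

```text
clock: 7.07
tcp_pos: [0.5163, 0.0786, 0.0052]
orientation: [1.112, 2.937, 0.001]
contact_force: [0.6, 0.1, -0.5]
grip_width: 0.0671
gripper_force: 34.4
```

Run:
```python
from h import *
np.set_printoptions(suppress=True,precision=1)
w,o=look("wa5")
print(rects(w,green(w),.017,True,300)[:,:5])
```

```text
tcp [516.3  78.5   5.2] psi 138.52 tilt [0. 0.] w 66.8 F [-0.3 -1.3 -0.7] t 7.12
[[515.8  79.5  67.1  22.2  48.6]]
```

View pics/wa5.png

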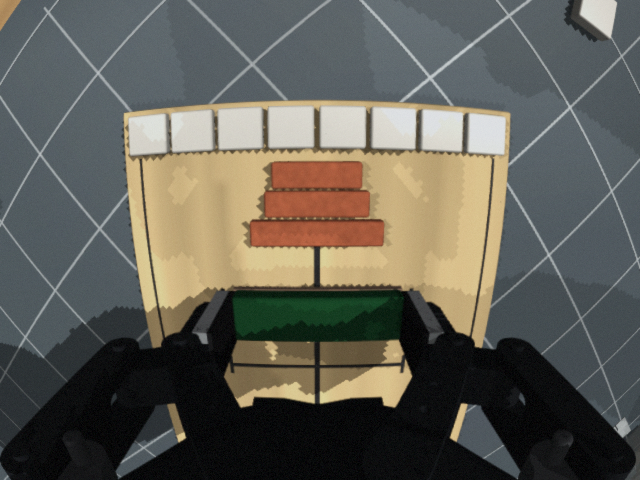

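Bar_a is just above the panel. The trunk at column 317 passes under its middle, and the mark_2 line shows at row 365. I'll check the bar against that line in this same picture.

```bash
cat > relm.py <<'E'
from h import *
np.set_printoptions(suppress=True,precision=2)
a=np.radians(-41.43);u=np.array([np.cos(a),np.sin(a)]);v=np.array([-u[1],u[0]])
M1=np.array([514.33,80.75])
def uv(P):d=np.asarray(P)-M1;return np.c_[d@u,d@v]
def rectify(w,lo=-45,hi=180):
    U,V=np.meshgrid(np.arange(lo,hi,.5),np.arange(-60,60,.5))
    X=(M1+U[...,None]*u+V[...,None]*v)/1e3
    p=proj(w,np.c_[X.reshape(-1,2),np.full(U.size,.006)],True).reshape(*U.shape,2).astype(np.float32)
    return cv2.remap(w["frame"],p[...,0],p[...,1],cv2.INTER_LINEAR)
E
python3 - <<'E'
from relm import *
w=dict(np.load("wa5.npz"))
r=rects(w,green(w),.017,True,300);print("bar uv",uv(r[:,:2]))
m=rectify(w).astype(float).mean(2)
d=cv2.morphologyEx(m,cv2.MORPH_CLOSE,np.ones((15,15)))-m
for v0 in(-30,-20,-12,12,20,30):
    i=int((v0+60)*2);j=int((34+45)*2);s=d[i,j-12:j+13].copy();s[s<15]=0
    print(v0,"line u",(np.arange(j-12,j+13)*s).sum()/s.sum()/2-45,s.max())
for u0 in(-17,-14,20,26):
    j=int((u0+45)*2);s=d[110:131,j].copy();s[s<15]=0;print("trunk v",u0,(np.arange(110,131)*s).sum()/s.sum()/2-60)
E
```

```text
bar uv [[1.95 0.  ]]
-30 line u 33.4822738386308 73.0
-20 line u 33.4848484848485 81.33333333333334
-12 line u 33.46580188679246 83.33333333333334
12 line u 33.3619691119691 59.66666666666667
20 line u 33.50253378378379 56.33333333333333
30 line u 31.390329670329677 104.33333333333334
trunk v -17 -0.23888339920947743
trunk v -14 -0.245740836344865
trunk v 20 -0.0654761904761969
trunk v 26 -0.281185031185025
```

drive_tool(
  rows=[
    {"offset": [0.011,0,0],"rotation": [0,0,0],"claw": 0.6},
    {"offset": [0.022,0,0.004],"rotation": [0,0,0],"claw": 0.6},
    {"offset": [0.022,0,0.009],"rotation": [0,0,0],"claw": 0.6},
    {"offset": [0.022,0,0.009],"rotation": [0,0,0],"claw": 0.6},
    {"offset": [0.022,0,0.009],"rotation": [0,0,0],"claw": 0.6},
  ],
)

```text
clock: 7.53
tcp_pos: [0.5134, 0.0806, 0.0032]
orientation: [-1.113, -2.938, -0.0]
contact_force: [-0.7, 0.3, -0.9]
grip_width: 0.0674
gripper_force: 34.4
```

```bash
cat >> relm.py <<'E'
def check(w,L,k,zt=.017,line=None):
    """bar against pencil line number 'line' seen free in the same picture, k = bar's own mark"""
    g=green(w).astype(np.uint8);cs=[c for c in cv2.findContours(g,cv2.RETR_EXTERNAL,cv2.CHAIN_APPROX_NONE)[0] if cv2.contourArea(c)>300]
    for c in cs:
        q=uv(toplane(w,c[:,0],zt,True)*1e3)
        mid=q[np.abs(q[:,1]-q[:,1].mean())<.3*L]
        e=mid[mid[:,0]>mid[:,0].mean(),0]
        print("bar: star edge u %.2f (sd %.2f) -> centre u %.2f ; v %.2f, length %.1f; tub edge %.2f"%(np.median(e),e.std(),np.median(e)-10,(q[:,1].min()+q[:,1].max())/2,np.ptp(q[:,1]),mid[:,0].min()))
    m=rectify(w).astype(float).mean(2);d=cv2.morphologyEx(m,cv2.MORPH_CLOSE,np.ones((15,15)))-m
    for n in range(1,6):
        U=[];j=int((34*(n-1)+45)*2)
        for v0 in np.arange(-32,33,4):
            if abs(v0)<3:continue
            s=d[int((v0+60)*2),j-10:j+11].copy();s[s<20]=0
            if np.count_nonzero(s)in range(2,9):U.append((np.arange(j-10,j+11)*s).sum()/s.sum()/2-45)
        if len(U)>3:print("line",n,"du %.2f sd %.2f n %d"%(np.median(U)-34*(n-1),np.std(U),len(U)))
E
python3 - <<'E'
from relm import *
w,o=look("wa6");check(w,68,1)
E
```

```text
tcp [513.4  80.5   3.2] psi 138.52 tilt [ 0. -0.] w 66.6 F [ 0.5 -0.8  0.3] t 7.58
bar: star edge u 7.73 (sd 0.22) -> centre u -2.27 ; v -0.50, length 66.0; tub edge -13.60
line 2 du -0.53 sd 0.07 n 16
```

Run:
```python
from relm import *
for n in("wa5","wa6"):
    w=dict(np.load(n+".npz"));check(w,68,1);print((-w["R"].T@w["t"]*1e3).round(2));r=rects(w,green(w),.017,True,300);print(r,uv(r[:,:2]))
```

```text
bar: star edge u 12.56 (sd 0.22) -> centre u 2.56 ; v 0.00, length 67.1; tub edge -9.15
line 1 du -2.98 sd 0.40 n 16
line 2 du -0.52 sd 0.06 n 16
[464.   124.93 146.75]
[[515.79  79.46  67.15  22.19  48.57 319.35 315.14]] [[1.95 0.  ]]
bar: star edge u 7.73 (sd 0.22) -> centre u -2.27 ; v -0.50, length 66.0; tub edge -13.60
line 2 du -0.53 sd 0.07 n 16
[461.16 126.97 144.75]
[[511.98  82.16  66.04  21.81  48.56 321.61 315.01]] [[-2.7 -0.5]]
```

drive_tool(
  rows=[
    {"offset": [-0.009,0,0],"rotation": [0,0,0],"claw": 0.6},
    {"offset": [-0.009,0,0.002],"rotation": [0,0,0],"claw": 0.6},
    {"offset": [-0.009,0,0.004],"rotation": [0,0,0],"claw": 0.6},
    {"offset": [-0.009,0,0.004],"rotation": [0,0,0],"claw": 0.6},
  ],
)

```text
clock: 7.92
tcp_pos: [0.5146, 0.0795, 0.0031]
orientation: [1.113, 2.938, 0.0]
contact_force: [-3.0, 0.1, 6.7]
grip_width: 0.0668
gripper_force: 35.1
```

Run:
```python
from relm import *
w,o=look("wa7");check(w,68,1)
```

```text
tcp [514.6  79.5   3.1] psi 138.50 tilt [0. 0.] w 66.9 F [-2.3 -0.9  7.6] t 7.97
bar: star edge u 9.36 (sd 0.20) -> centre u -0.64 ; v -0.51, length 65.9; tub edge -12.00
line 1 du -4.78 sd 0.01 n 10
line 2 du -0.55 sd 0.10 n 16
```

It now touches down softly, with the bar within about 0.1 mm of its line. I'll release, rise and view.

drive_tool(
  rows=[
    {"offset": [0,0,0],"rotation": [0,0,0],"claw": 0.82},
    {"offset": [0,0,0],"rotation": [0,0,0],"claw": 0.88},
    {"offset": [0,0,0],"rotation": [0,0,0],"claw": 0.92},
    {"offset": [0,0,0],"rotation": [0,0,0],"claw": 0.92},
    {"offset": [0,0,-0.1],"rotation": [0,0,0],"claw": 0.92},
    {"offset": [0,0,-0.3],"rotation": [0,0,0],"claw": 0.92},
    {"offset": [-0.1,0,-0.5],"rotation": [0,0,0],"claw": 0.92},
    {"offset": [-0.25,0,-0.7],"rotation": [0,0,0],"claw": 0.92},
    {"offset": [-0.4,0,-0.9],"rotation": [0,0,0],"claw": 0.92},
    {"offset": [-0.4,0,-0.9],"rotation": [0,0,0],"claw": 0.92},
    {"offset": [-0.4,0,-0.9],"rotation": [0,0,0],"claw": 0.92},
  ],
)

```text
clock: 8.88
tcp_pos: [0.5613, 0.0389, 0.1394]
orientation: [1.115, 2.933, 0.003]
contact_force: [-0.3, -0.4, -0.2]
grip_width: 0.0785
gripper_force: 0.0
```

Run:
```python
from relm import *
w,o=look("wa8");check(w,68,1);print(rects(w,green(w),.017,True,300))
plan([.577,-.3155,.10],66.6,2)
```

```text
tcp [559.4  39.7 137.7] psi 138.47 tilt [0. 0.] w 78.3 F [-0.1 -0.3  0.2] t 8.93
bar: star edge u 9.94 (sd 0.20) -> centre u -0.06 ; v -0.11, length 66.4; tub edge -7.96
bar: star edge u -80.81 (sd 4.09) -> centre u -90.81 ; v 237.03, length 30.5; tub edge -103.36
line 2 du -0.05 sd 0.05 n 16
line 3 du -0.23 sd 0.04 n 16
line 4 du -0.29 sd 0.07 n 16
line 5 du -0.48 sd 0.08 n 16
[[515.26  79.78  66.41  18.63  48.61 315.98 146.83]
 [604.44 316.94  26.76  18.69 -85.07 591.87  61.68]]
offset [-0.8291, -0.8476, 0.1252] rot [0.0003, -0.0001, 0.6272] rows 10.0
offset [-1.0634, 0.5242, 0.1256] rot [0.0, 0.0, 0.0] rows 4.3
```

Bar_a lies on mark_1 within about 1 mm, at the right yaw. Next is bar_b.

Run:
```python
from relm import *
plan([.577,-.3155,.10],66.6,3)
```

```text
offset [-0.5527, -0.5651, 0.0835] rot [0.0003, -0.0001, 0.6272] rows 10.0
offset [-0.7089, 0.3495, 0.0838] rot [0.0, 0.0, 0.0] rows 2.9
offset [-0.7089, 0.3495, 0.0838] rot [0.0, 0.0, 0.0] rows 2.9
```

drive_tool(
  rows=[
    {"offset": [-0.25,-0.25,0.04],"rotation": [0,0,0.06],"claw": 0.85},
    {"offset": [-0.5527,-0.5651,0.08],"rotation": [0,0,0.6272],"claw": 0.85},
    {"offset": [-0.5527,-0.5651,0.08],"rotation": [0,0,0.6272],"claw": 0.85},
    {"offset": [-0.5527,-0.5651,0.08],"rotation": [0,0,0.6272],"claw": 0.85},
    {"offset": [-0.5527,-0.5651,0.08],"rotation": [0,0,0.6272],"claw": 0.85},
    {"offset": [-0.5527,-0.5651,0.08],"rotation": [0,0,0.6272],"claw": 0.85},
    {"offset": [-0.5527,-0.5651,0.08],"rotation": [0,0,0.6272],"claw": 0.85},
    {"offset": [-0.5527,-0.5651,0.08],"rotation": [0,0,0.6272],"claw": 0.85},
    {"offset": [-0.5527,-0.5651,0.08],"rotation": [0,0,0.6272],"claw": 0.85},
    {"offset": [-0.5527,-0.5651,0.08],"rotation": [0,0,0.6272],"claw": 0.85},
    {"offset": [-0.5527,-0.5651,0.08],"rotation": [0,0,0.6272],"claw": 0.85},
    {"offset": [-0.5527,-0.5651,0.08],"rotation": [0,0,0.6272],"claw": 0.85},
  ],
)

```text
clock: 9.93
tcp_pos: [0.564, -0.0775, 0.1241]
orientation: [-2.62, -1.73, 0.004]
contact_force: [-0.3, 0.9, -0.8]
grip_width: 0.0723
gripper_force: 0.0
```

drive_tool(
  rows=[
    {"offset": [-0.2,0.1,0.02],"rotation": [0,0,0],"claw": 0.85},
    {"offset": [-0.45,0.22,0.05],"rotation": [0,0,0],"claw": 0.85},
    {"offset": [-0.709,0.35,0.084],"rotation": [0,0,0],"claw": 0.85},
    {"offset": [-0.709,0.35,0.084],"rotation": [0,0,0],"claw": 0.85},
  ],
)

```text
clock: 10.27
tcp_pos: [0.569, -0.2066, 0.1126]
orientation: [2.627, 1.715, -0.006]
contact_force: [-0.8, -1.3, 0.8]
grip_width: 0.0724
gripper_force: 0.0
```

drive_tool(
  rows=[
    {"offset": [-0.25,0.12,0.03],"rotation": [0,0,0],"claw": 0.85},
    {"offset": [-0.48,0.24,0.06],"rotation": [0,0,0],"claw": 0.85},
    {"offset": [-0.709,0.35,0.084],"rotation": [0,0,0],"claw": 0.85},
    {"offset": [-0.709,0.35,0.084],"rotation": [0,0,0],"claw": 0.85},
    {"offset": [-0.709,0.35,0.084],"rotation": [0,0,0],"claw": 0.85},
  ],
)

```text
clock: 10.68
tcp_pos: [0.5755, -0.3183, 0.0995]
orientation: [-2.627, -1.723, 0.003]
contact_force: [1.2, 0.6, -0.1]
grip_width: 0.0726
gripper_force: 0.0
```

```bash
cat >> h.py <<'E'
def bar(w,o,z=.011):
    """green bars in the tool frame: x,y of centre (mm), angle of long axis to tool y"""
    T=Ro.from_rotvec(o["orientation"]).as_matrix()
    for r in rects(w,green(w),z,True,300):
        d=T.T@(np.array([r[0],r[1],0])-np.r_[o["tcp_pos"][:2]*1e3,0]);yaw=np.degrees(np.arctan2(T[1,1],T[0,1]))
        print("bar world %.1f %.1f size %.1f x %.1f long %.2f | tool x %.1f y %.1f  dyaw %.2f (psi %.2f)"%(*r[:5],d[0],d[1],(r[4]-yaw+90)%180-90,(np.degrees(np.arctan2(T[1,0],T[0,0]))+(r[4]-yaw+90)%180-90)))
E
python3 - <<'E'
from h import *
w,o=look("wb");bar(w,o)
E
```

```text
tcp [ 576.4 -315.7   99.5] psi 66.67 tilt [-0.0014  0.001 ] w 72.5 F [ 0.7  0.9 -0.3] t 10.73
bar world 397.4 -313.9 size 48.0 x 23.9 long -49.33 | tool x -69.3 y -165.1  dyaw -26.00 (psi 40.67)
bar world 577.1 -313.5 size 56.4 x 20.1 long -23.47 | tool x 2.2 y -0.2  dyaw -0.14 (psi 66.53)
```

View pics/wb.png

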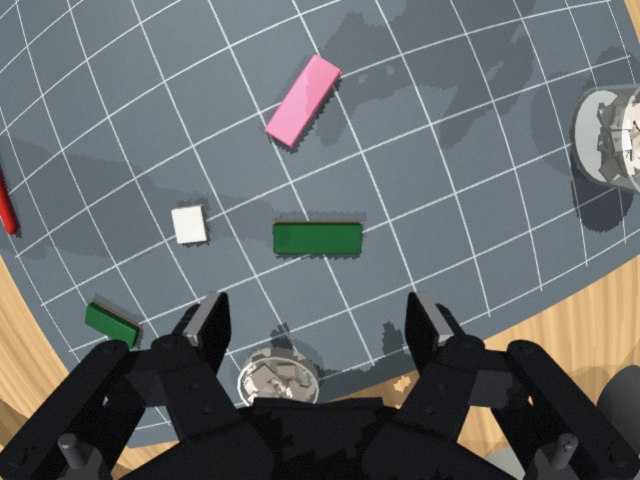

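Bar_b is at (318,239), centred between the fingers, with its neighbours clear: the white tile at (190,225) and the glass at (280,380). Now I'll descend, grip and lift.

drive_tool(
  rows=[
    {"offset": [0.012,0,0.2],"rotation": [0,0,0],"claw": 0.85},
    {"offset": [0.012,0,0.4],"rotation": [0,0,0],"claw": 0.85},
    {"offset": [0.012,0,0.53],"rotation": [0,0,0],"claw": 0.85},
    {"offset": [0.012,0,0.61],"rotation": [0,0,0],"claw": 0.85},
    {"offset": [0.012,0,0.65],"rotation": [0,0,0],"claw": 0.85},
    {"offset": [0.012,0,0.67],"rotation": [0,0,0],"claw": 0.85},
    {"offset": [0.012,0,0.67],"rotation": [0,0,0],"claw": 0.85},
    {"offset": [0.012,0,0.67],"rotation": [0,0,0],"claw": 0.85},
  ],
)

```text
clock: 11.4
tcp_pos: [0.5789, -0.3139, 0.001]
orientation: [2.623, 1.726, 0.002]
contact_force: [-0.3, -0.7, -0.0]
grip_width: 0.0723
gripper_force: 0.0
```

drive_tool(
  rows=[
    {"offset": [0,0,0],"rotation": [0,0,0],"claw": 0.7},
    {"offset": [0,0,0],"rotation": [0,0,0],"claw": 0.5},
    {"offset": [0,0,0],"rotation": [0,0,0],"claw": 0.5},
    {"offset": [0,0,0],"rotation": [0,0,0],"claw": 0.5},
    {"offset": [0,0,0],"rotation": [0,0,0],"claw": 0.5},
    {"offset": [0,0,0],"rotation": [0,0,0],"claw": 0.5},
  ],
  force=30,
)

```text
clock: 11.9
tcp_pos: [0.5789, -0.3141, 0.0014]
orientation: [2.624, 1.725, 0.002]
contact_force: [-1.4, 1.3, 6.0]
grip_width: 0.0565
gripper_force: 31.7
```

Run:
```python
from relm import *
w,o=look("wb2");bar(w,o)
p=o["tcp_pos"]
e=plan([p[0],p[1],.07],66.5,1)
t=(M1+34*u)/1e3
plan([*t,.07],138.57,3,e)
```

```text
tcp [ 578.9 -314.2    1.4] psi 66.64 tilt [ 0. -0.] w 57.0 F [-1.6  1.1  5.6] t 11.95
bar world 395.7 -307.1 size 33.5 x 27.7 long -50.58 | tool x -66.1 y -171.0  dyaw -27.23 (psi 39.42)
bar world 579.2 -313.2 size 56.5 x 21.7 long -23.40 | tool x 1.0 y -0.1  dyaw -0.05 (psi 66.60)
offset [0.0002, 0.0009, -0.4572] rot [0.001, -0.0002, 0.0013] rows 1.6
offset [0.7244, -0.4097, 0.0] rot [0.0, 0.0, -0.6289] rows 10.1
offset [0.6128, 0.5631, 0.0] rot [0.0, 0.0, 0.0] rows 3.0
offset [0.6128, 0.5631, 0.0] rot [0.0, 0.0, 0.0] rows 3.0
```

drive_tool(
  rows=[
    {"offset": [0,0,-0.05],"rotation": [0,0,0],"claw": 0.5},
    {"offset": [0,0,-0.15],"rotation": [0,0,0],"claw": 0.5},
    {"offset": [0,0,-0.32],"rotation": [0,0,0],"claw": 0.5},
    {"offset": [0,0,-0.457],"rotation": [0,0,0],"claw": 0.5},
    {"offset": [0,0,-0.457],"rotation": [0,0,0],"claw": 0.5},
  ],
)

```text
clock: 12.37
tcp_pos: [0.5807, -0.3159, 0.0742]
orientation: [2.62, 1.721, 0.006]
contact_force: [0.8, -1.0, 0.7]
grip_width: 0.0565
gripper_force: 32.3
```

drive_tool(
  rows=[
    {"offset": [0.08,-0.05,0],"rotation": [0,0,-0.03],"claw": 0.5},
    {"offset": [0.2,-0.12,0],"rotation": [0,0,-0.09],"claw": 0.5},
    {"offset": [0.38,-0.22,0],"rotation": [0,0,-0.15],"claw": 0.5},
    {"offset": [0.55,-0.32,0],"rotation": [0,0,-0.21],"claw": 0.5},
    {"offset": [0.7244,-0.41,0],"rotation": [0,0,-0.27],"claw": 0.5},
    {"offset": [0.7244,-0.41,0],"rotation": [0,0,-0.33],"claw": 0.5},
    {"offset": [0.7244,-0.41,0],"rotation": [0,0,-0.39],"claw": 0.5},
    {"offset": [0.7244,-0.41,0],"rotation": [0,0,-0.45],"claw": 0.5},
    {"offset": [0.7244,-0.41,0],"rotation": [0,0,-0.51],"claw": 0.5},
    {"offset": [0.7244,-0.41,0],"rotation": [0,0,-0.57],"claw": 0.5},
    {"offset": [0.7244,-0.41,0],"rotation": [0,0,-0.61],"claw": 0.5},
    {"offset": [0.7244,-0.41,0],"rotation": [0,0,-0.6289],"claw": 0.5},
  ],
)

```text
clock: 13.37
tcp_pos: [0.5647, -0.19, 0.0692]
orientation: [1.102, 2.941, -0.0]
contact_force: [0.3, -0.6, -0.8]
grip_width: 0.0567
gripper_force: 32.3
```

drive_tool(
  rows=[
    {"offset": [0.15,0.14,0],"rotation": [0,0,0],"claw": 0.5},
    {"offset": [0.32,0.3,0],"rotation": [0,0,0],"claw": 0.5},
    {"offset": [0.48,0.44,0],"rotation": [0,0,0],"claw": 0.5},
    {"offset": [0.613,0.563,0],"rotation": [0,0,0],"claw": 0.5},
  ],
)

```text
clock: 13.7
tcp_pos: [0.551, -0.0635, 0.069]
orientation: [1.107, 2.94, 0.001]
contact_force: [0.6, 0.2, 0.3]
grip_width: 0.0568
gripper_force: 32.3
```

drive_tool(
  rows=[
    {"offset": [0.16,0.15,0],"rotation": [0,0,0],"claw": 0.5},
    {"offset": [0.33,0.3,0],"rotation": [0,0,0],"claw": 0.5},
    {"offset": [0.48,0.44,0],"rotation": [0,0,0],"claw": 0.5},
    {"offset": [0.57,0.53,0],"rotation": [0,0,0],"claw": 0.5},
    {"offset": [0.613,0.563,0],"rotation": [0,0,0],"claw": 0.5},
    {"offset": [0.613,0.563,0],"rotation": [0,0,0],"claw": 0.5},
    {"offset": [0.613,0.563,0],"rotation": [0,0,0],"claw": 0.5},
  ],
)

```text
clock: 14.28
tcp_pos: [0.5381, 0.0575, 0.0688]
orientation: [1.108, 2.939, -0.001]
contact_force: [0.2, -0.4, -0.8]
grip_width: 0.0565
gripper_force: 32.3
```

Run:
```python
from relm import *
w,o=look("wb3")
plan([*(M1+34*u)/1e3,.0085],138.57)
```

```text
tcp [538.2  56.6  68.7] psi 138.59 tilt [ 0. -0.] w 56.8 F [ 0.2 -0.8 -0.2] t 14.33
offset [-0.0004, 0.016, 0.4014] rot [-0.0003, 0.0005, 0.0002] rows 1.4
```

drive_tool(
  rows=[
    {"offset": [-0.002,0.013,0.12],"rotation": [0,0,0],"claw": 0.5},
    {"offset": [-0.002,0.013,0.25],"rotation": [0,0,0],"claw": 0.5},
    {"offset": [-0.002,0.013,0.33],"rotation": [0,0,0],"claw": 0.5},
    {"offset": [-0.002,0.013,0.38],"rotation": [0,0,0],"claw": 0.5},
    {"offset": [-0.002,0.013,0.4],"rotation": [0,0,0],"claw": 0.5},
    {"offset": [-0.002,0.013,0.4],"rotation": [0,0,0],"claw": 0.5},
    {"offset": [-0.002,0.013,0.4],"rotation": [0,0,0],"claw": 0.5},
  ],
)

```text
clock: 14.92
tcp_pos: [0.5399, 0.0593, 0.0088]
orientation: [1.109, 2.939, 0.0]
contact_force: [0.2, -0.7, 0.4]
grip_width: 0.0567
gripper_force: 32.3
```

Run:
```python
from relm import *
w,o=look("wb4");check(w,58,2,.018)
```

```text
tcp [540.1  59.6   9. ] psi 138.68 tilt [0. 0.] w 56.6 F [ 0.1 -0.1  0.3] t 14.97
bar: star edge u 43.15 (sd 0.20) -> centre u 33.15 ; v 1.16, length 56.4; tub edge 22.25
bar: star edge u 9.49 (sd 0.11) -> centre u -0.51 ; v -0.19, length 65.9; tub edge -10.13
line 2 du -4.76 sd 0.08 n 12
line 3 du -0.55 sd 0.18 n 16
```

drive_tool(
  rows=[
    {"offset": [-0.003,-0.009,0.002],"rotation": [0,0,0],"claw": 0.5},
    {"offset": [-0.003,-0.009,0.006],"rotation": [0,0,0],"claw": 0.5},
    {"offset": [-0.003,-0.009,0.01],"rotation": [0,0,0],"claw": 0.5},
    {"offset": [-0.003,-0.009,0.012],"rotation": [0,0,0],"claw": 0.5},
    {"offset": [-0.003,-0.009,0.012],"rotation": [0,0,0],"claw": 0.5},
  ],
)

```text
clock: 15.38
tcp_pos: [0.5392, 0.0585, 0.0074]
orientation: [1.108, 2.939, 0.001]
contact_force: [-2.2, -0.8, 6.7]
grip_width: 0.057
gripper_force: 33.0
```

Run:
```python
from relm import *
w,o=look("wb5");check(w,58,2,.017)
```

```text
tcp [539.2  58.5   7.4] psi 138.70 tilt [0. 0.] w 56.6 F [-3.3 -0.9  6.7] t 15.43
bar: star edge u 42.87 (sd 0.19) -> centre u 32.87 ; v 0.08, length 56.1; tub edge 21.66
bar: star edge u 9.71 (sd 0.10) -> centre u -0.29 ; v -0.44, length 66.5; tub edge -9.90
line 3 du -0.54 sd 0.05 n 16
```

Contact is at 7 N and the bar is within 0.6 mm of its line. I'll release it and go for bar_c.

drive_tool(
  rows=[
    {"offset": [0,0,0],"rotation": [0,0,0],"claw": 0.7},
    {"offset": [0,0,0],"rotation": [0,0,0],"claw": 0.76},
    {"offset": [0,0,0],"rotation": [0,0,0],"claw": 0.82},
    {"offset": [0,0,0],"rotation": [0,0,0],"claw": 0.82},
    {"offset": [0,0,-0.1],"rotation": [0,0,0],"claw": 0.82},
    {"offset": [0,0,-0.3],"rotation": [0,0,0],"claw": 0.82},
    {"offset": [-0.1,0,-0.5],"rotation": [0,0,0],"claw": 0.82},
    {"offset": [-0.2,0,-0.65],"rotation": [0,0,0],"claw": 0.82},
    {"offset": [-0.2,0,-0.7],"rotation": [0,0,0],"claw": 0.82},
    {"offset": [-0.2,0,-0.7],"rotation": [0,0,0],"claw": 0.82},
  ],
)

```text
clock: 16.27
tcp_pos: [0.5631, 0.0385, 0.1135]
orientation: [1.108, 2.936, 0.003]
contact_force: [-0.6, 0.1, -0.2]
grip_width: 0.0701
gripper_force: 0.0
```

Run:
```python
from relm import *
w,o=look("wb6");check(w,58,2)
plan([.3965,-.314,.10],40.7,3)
```

```text
tcp [561.4  39.1 111.7] psi 138.70 tilt [0. 0.] w 70.4 F [-0.5 -1.  -0.4] t 16.32
bar: star edge u 43.72 (sd 0.29) -> centre u 33.72 ; v 0.17, length 56.5; tub edge 24.60
bar: star edge u 10.40 (sd 0.13) -> centre u 0.40 ; v -0.18, length 66.3; tub edge -8.16
bar: star edge u -79.82 (sd 4.30) -> centre u -89.82 ; v 236.40, length 29.0; tub edge -103.13
line 3 du -0.18 sd 0.01 n 16
line 4 du -0.37 sd 0.04 n 16
line 5 du -0.51 sd 0.03 n 16
offset [-0.2428, -0.8313, 0.0253] rot [0.0004, -0.0003, 0.8552] rows 13.7
offset [-0.7895, 0.356, 0.026] rot [0.0, 0.0, 0.0] rows 3.1
offset [-0.7895, 0.356, 0.026] rot [0.0, 0.0, 0.0] rows 3.1
```

Both bars sit well. On to bar_c.

drive_tool(
  rows=[
    {"offset": [-0.08,-0.3,0],"rotation": [0,0,0.06],"claw": 0.74},
    {"offset": [-0.16,-0.55,0],"rotation": [0,0,0.12],"claw": 0.74},
    {"offset": [-0.243,-0.831,0.025],"rotation": [0,0,0.8552],"claw": 0.74},
    {"offset": [-0.243,-0.831,0.025],"rotation": [0,0,0.8552],"claw": 0.74},
    {"offset": [-0.243,-0.831,0.025],"rotation": [0,0,0.8552],"claw": 0.74},
    {"offset": [-0.243,-0.831,0.025],"rotation": [0,0,0.8552],"claw": 0.74},
    {"offset": [-0.243,-0.831,0.025],"rotation": [0,0,0.8552],"claw": 0.74},
    {"offset": [-0.243,-0.831,0.025],"rotation": [0,0,0.8552],"claw": 0.74},
    {"offset": [-0.243,-0.831,0.025],"rotation": [0,0,0.8552],"claw": 0.74},
    {"offset": [-0.243,-0.831,0.025],"rotation": [0,0,0.8552],"claw": 0.74},
    {"offset": [-0.243,-0.831,0.025],"rotation": [0,0,0.8552],"claw": 0.74},
    {"offset": [-0.243,-0.831,0.025],"rotation": [0,0,0.8552],"claw": 0.74},
    {"offset": [-0.243,-0.831,0.025],"rotation": [0,0,0.8552],"claw": 0.74},
    {"offset": [-0.243,-0.831,0.025],"rotation": [0,0,0.8552],"claw": 0.74},
    {"offset": [-0.243,-0.831,0.025],"rotation": [0,0,0.8552],"claw": 0.74},
    {"offset": [-0.243,-0.831,0.025],"rotation": [0,0,0.8552],"claw": 0.74},
  ],
)

```text
clock: 17.65
tcp_pos: [0.5051, -0.0781, 0.1064]
orientation: [-2.943, -1.098, 0.005]
contact_force: [0.0, 0.8, -0.2]
grip_width: 0.063
gripper_force: 0.0
```

drive_tool(
  rows=[
    {"offset": [-0.25,0.11,0.01],"rotation": [0,0,0],"claw": 0.74},
    {"offset": [-0.5,0.22,0.02],"rotation": [0,0,0],"claw": 0.74},
    {"offset": [-0.79,0.356,0.026],"rotation": [0,0,0],"claw": 0.74},
    {"offset": [-0.79,0.356,0.026],"rotation": [0,0,0],"claw": 0.74},
  ],
)

```text
clock: 17.98
tcp_pos: [0.447, -0.2029, 0.1037]
orientation: [2.947, 1.084, -0.004]
contact_force: [-0.1, -0.6, -1.1]
grip_width: 0.0631
gripper_force: 0.0
```

drive_tool(
  rows=[
    {"offset": [-0.25,0.11,0.01],"rotation": [0,0,0],"claw": 0.74},
    {"offset": [-0.5,0.22,0.02],"rotation": [0,0,0],"claw": 0.74},
    {"offset": [-0.7,0.31,0.026],"rotation": [0,0,0],"claw": 0.74},
    {"offset": [-0.79,0.356,0.026],"rotation": [0,0,0],"claw": 0.74},
    {"offset": [-0.79,0.356,0.026],"rotation": [0,0,0],"claw": 0.74},
    {"offset": [-0.79,0.356,0.026],"rotation": [0,0,0],"claw": 0.74},
  ],
)

```text
clock: 18.48
tcp_pos: [0.3959, -0.3145, 0.0996]
orientation: [-2.945, -1.092, 0.001]
contact_force: [0.6, 0.8, 0.8]
grip_width: 0.0633
gripper_force: 0.0
```

Run:
```python
from h import *
w,o=look("wc");bar(w,o)
```

```text
tcp [ 396.6 -313.4   99.5] psi 40.81 tilt [-0.0008  0.0012] w 63.2 F [ 0.7  0.8 -0.2] t 18.53
bar world 394.7 -314.2 size 47.0 x 19.7 long -49.28 | tool x -2.0 y -0.6  dyaw -0.09 (psi 40.72)
```

View pics/wc.png

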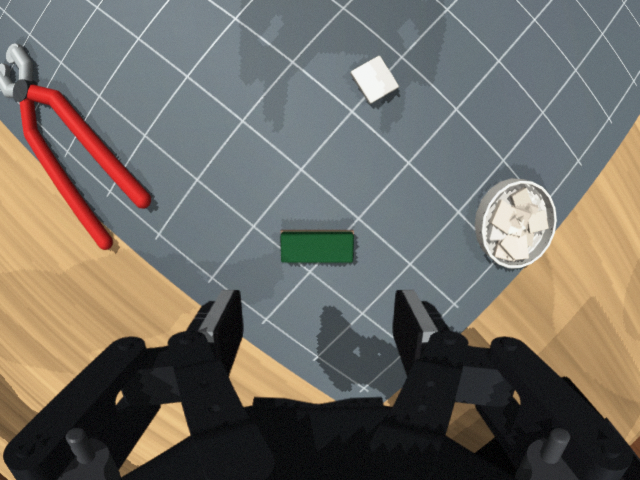

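Bar_c is at (318,247). The tile cup at (517,222) and the pliers on the left are clear of the fingers.

drive_tool(
  rows=[
    {"offset": [-0.015,0,0.2],"rotation": [0,0,0],"claw": 0.74},
    {"offset": [-0.015,0,0.4],"rotation": [0,0,0],"claw": 0.74},
    {"offset": [-0.015,0,0.52],"rotation": [0,0,0],"claw": 0.74},
    {"offset": [-0.015,0,0.6],"rotation": [0,0,0],"claw": 0.74},
    {"offset": [-0.015,0,0.64],"rotation": [0,0,0],"claw": 0.74},
    {"offset": [-0.015,0,0.655],"rotation": [0,0,0],"claw": 0.74},
    {"offset": [-0.015,0,0.655],"rotation": [0,0,0],"claw": 0.74},
    {"offset": [-0.015,0,0.655],"rotation": [0,0,0],"claw": 0.74},
  ],
)

```text
clock: 19.2
tcp_pos: [0.3956, -0.3161, 0.0026]
orientation: [2.944, 1.093, 0.001]
contact_force: [-0.3, 0.8, -0.7]
grip_width: 0.0634
gripper_force: 0.0
```

drive_tool(
  rows=[
    {"offset": [0,0,0],"rotation": [0,0,0],"claw": 0.6},
    {"offset": [0,0,0],"rotation": [0,0,0],"claw": 0.4},
    {"offset": [0,0,0],"rotation": [0,0,0],"claw": 0.4},
    {"offset": [0,0,0],"rotation": [0,0,0],"claw": 0.4},
    {"offset": [0,0,0],"rotation": [0,0,0],"claw": 0.4},
    {"offset": [0,0,0],"rotation": [0,0,0],"claw": 0.4},
  ],
  force=30,
)

```text
clock: 19.7
tcp_pos: [0.3956, -0.3162, 0.0029]
orientation: [2.944, 1.093, 0.002]
contact_force: [-1.1, 0.1, 5.8]
grip_width: 0.0467
gripper_force: 30.1
```

Run:
```python
from relm import *
w,o=look("wc2");bar(w,o)
p=o["tcp_pos"]
e=plan([p[0],p[1],.075],40.8,1)
t=(M1+68*u)/1e3
plan([*t,.075],138.57,3,e)
```

```text
tcp [ 395.6 -316.2    2.9] psi 40.72 tilt [ 0. -0.] w 46.8 F [-1.1  1.1  6. ] t 19.75
bar world 396.3 -315.3 size 46.6 x 21.5 long -49.26 | tool x 1.2 y -0.2  dyaw 0.03 (psi 40.74)
offset [0.0005, 0.0007, -0.4804] rot [0.0007, -0.0005, -0.0007] rows 1.7
offset [0.7966, -0.3457, 0.0] rot [-0.0, -0.0, -0.8532] rows 13.7
offset [0.2348, 0.836, -0.0] rot [0.0, 0.0, 0.0] rows 3.1
offset [0.2348, 0.836, 0.0] rot [0.0, 0.0, 0.0] rows 3.1
```

drive_tool(
  rows=[
    {"offset": [0,0,-0.05],"rotation": [0,0,0],"claw": 0.4},
    {"offset": [0,0,-0.15],"rotation": [0,0,0],"claw": 0.4},
    {"offset": [0,0,-0.32],"rotation": [0,0,0],"claw": 0.4},
    {"offset": [0,0,-0.48],"rotation": [0,0,0],"claw": 0.4},
    {"offset": [0,0,-0.48],"rotation": [0,0,0],"claw": 0.4},
  ],
)

```text
clock: 20.17
tcp_pos: [0.3969, -0.3178, 0.078]
orientation: [2.941, 1.09, 0.007]
contact_force: [0.5, -0.7, -0.3]
grip_width: 0.0471
gripper_force: 31.4
```

drive_tool(
  rows=[
    {"offset": [0.1,-0.04,0],"rotation": [0,0,-0.03],"claw": 0.4},
    {"offset": [0.25,-0.1,0],"rotation": [0,0,-0.09],"claw": 0.4},
    {"offset": [0.43,-0.19,0],"rotation": [0,0,-0.15],"claw": 0.4},
    {"offset": [0.61,-0.27,0],"rotation": [0,0,-0.21],"claw": 0.4},
    {"offset": [0.7966,-0.3457,0],"rotation": [0,0,-0.27],"claw": 0.4},
    {"offset": [0.7966,-0.3457,0],"rotation": [0,0,-0.33],"claw": 0.4},
    {"offset": [0.7966,-0.3457,0],"rotation": [0,0,-0.39],"claw": 0.4},
    {"offset": [0.7966,-0.3457,0],"rotation": [0,0,-0.45],"claw": 0.4},
    {"offset": [0.7966,-0.3457,0],"rotation": [0,0,-0.51],"claw": 0.4},
    {"offset": [0.7966,-0.3457,0],"rotation": [0,0,-0.57],"claw": 0.4},
    {"offset": [0.7966,-0.3457,0],"rotation": [0,0,-0.63],"claw": 0.4},
    {"offset": [0.7966,-0.3457,0],"rotation": [0,0,-0.69],"claw": 0.4},
    {"offset": [0.7966,-0.3457,0],"rotation": [0,0,-0.75],"claw": 0.4},
    {"offset": [0.7966,-0.3457,0],"rotation": [0,0,-0.8],"claw": 0.4},
    {"offset": [0.7966,-0.3457,0],"rotation": [0,0,-0.84],"claw": 0.4},
    {"offset": [0.7966,-0.3457,0],"rotation": [0,0,-0.8532],"claw": 0.4},
  ],
)

```text
clock: 21.5
tcp_pos: [0.4514, -0.1977, 0.0735]
orientation: [-1.105, -2.94, -0.001]
contact_force: [-0.8, -0.8, -1.0]
grip_width: 0.0467
gripper_force: 31.3
```

drive_tool(
  rows=[
    {"offset": [0.05,0.18,0],"rotation": [0,0,0],"claw": 0.4},
    {"offset": [0.11,0.4,0],"rotation": [0,0,0],"claw": 0.4},
    {"offset": [0.175,0.62,0],"rotation": [0,0,0],"claw": 0.4},
    {"offset": [0.235,0.836,0],"rotation": [0,0,0],"claw": 0.4},
  ],
)

```text
clock: 21.83
tcp_pos: [0.5085, -0.0794, 0.0736]
orientation: [-1.114, -2.937, -0.0]
contact_force: [1.1, 0.1, -0.4]
grip_width: 0.0467
gripper_force: 31.3
```

drive_tool(
  rows=[
    {"offset": [0.06,0.22,0],"rotation": [0,0,0],"claw": 0.4},
    {"offset": [0.12,0.43,0],"rotation": [0,0,0],"claw": 0.4},
    {"offset": [0.18,0.63,0],"rotation": [0,0,0],"claw": 0.4},
    {"offset": [0.22,0.77,0],"rotation": [0,0,0],"claw": 0.4},
    {"offset": [0.235,0.836,0],"rotation": [0,0,0],"claw": 0.4},
    {"offset": [0.235,0.836,0],"rotation": [0,0,0],"claw": 0.4},
    {"offset": [0.235,0.836,0],"rotation": [0,0,0],"claw": 0.4},
  ],
)

```text
clock: 22.42
tcp_pos: [0.5644, 0.0352, 0.0735]
orientation: [-1.113, -2.937, 0.002]
contact_force: [0.3, 0.4, 0.4]
grip_width: 0.0464
gripper_force: 31.3
```

Run:
```python
from relm import *
w,o=look("wc3")
plan([*(M1+68*u)/1e3,.0105],138.57)
```

```text
tcp [564.1  34.   73.5] psi 138.39 tilt [-0. -0.] w 46.4 F [-0.1 -0.  -0.4] t 22.47
offset [0.0016, 0.0147, 0.4199] rot [-0.0009, -0.0001, -0.0016] rows 1.5
```

drive_tool(
  rows=[
    {"offset": [-0.003,0.005,0.12],"rotation": [0,0,0],"claw": 0.4},
    {"offset": [-0.003,0.005,0.25],"rotation": [0,0,0],"claw": 0.4},
    {"offset": [-0.003,0.005,0.35],"rotation": [0,0,0],"claw": 0.4},
    {"offset": [-0.003,0.005,0.4],"rotation": [0,0,0],"claw": 0.4},
    {"offset": [-0.003,0.005,0.42],"rotation": [0,0,0],"claw": 0.4},
    {"offset": [-0.003,0.005,0.42],"rotation": [0,0,0],"claw": 0.4},
    {"offset": [-0.003,0.005,0.42],"rotation": [0,0,0],"claw": 0.4},
  ],
)

```text
clock: 23.05
tcp_pos: [0.5662, 0.0353, 0.0114]
orientation: [1.115, 2.936, 0.0]
contact_force: [0.3, -0.3, 0.4]
grip_width: 0.0469
gripper_force: 31.4
```

Run:
```python
from relm import *
w,o=look("wc4");check(w,48,3,.018)
```

```text
tcp [566.5  35.6  11.7] psi 138.44 tilt [0. 0.] w 46.7 F [ 0.  -0.4 -0.8] t 23.10
bar: star edge u 78.93 (sd 0.24) -> centre u 68.93 ; v 0.55, length 46.7; tub edge 57.73
bar: star edge u 43.17 (sd 0.13) -> centre u 33.17 ; v 0.22, length 56.0; tub edge 23.74
bar: star edge u 10.48 (sd 0.10) -> centre u 0.48 ; v -0.42, length 65.9; tub edge -8.08
line 3 du -3.76 sd 0.15 n 10
line 4 du -0.55 sd 0.33 n 14
```

drive_tool(
  rows=[
    {"offset": [0.004,-0.005,0.005],"rotation": [0,0,0],"claw": 0.4},
    {"offset": [0.004,-0.005,0.01],"rotation": [0,0,0],"claw": 0.4},
    {"offset": [0.004,-0.005,0.014],"rotation": [0,0,0],"claw": 0.4},
    {"offset": [0.004,-0.005,0.017],"rotation": [0,0,0],"claw": 0.4},
    {"offset": [0.004,-0.005,0.019],"rotation": [0,0,0],"claw": 0.4},
    {"offset": [0.004,-0.005,0.019],"rotation": [0,0,0],"claw": 0.4},
  ],
)

```text
clock: 23.6
tcp_pos: [0.5653, 0.036, 0.009]
orientation: [1.113, 2.937, 0.001]
contact_force: [-2.2, 0.5, 10.7]
grip_width: 0.047
gripper_force: 32.3
```

Run:
```python
from relm import *
w,o=look("wc5");check(w,48,3,.017)
```

```text
tcp [565.3  36.    9. ] psi 138.48 tilt [0. 0.] w 47.3 F [-3.2  0.5  9.7] t 23.65
bar: star edge u 76.84 (sd 0.21) -> centre u 66.84 ; v 0.42, length 46.3; tub edge 55.88
bar: star edge u 43.49 (sd 0.12) -> centre u 33.49 ; v 0.06, length 56.3; tub edge 23.78
bar: star edge u 10.59 (sd 0.09) -> centre u 0.59 ; v -0.33, length 66.2; tub edge -8.18
line 4 du -0.52 sd 0.39 n 14
```

Bar_c is down within about 0.6 mm. I'll release it and head for bar_d.

drive_tool(
  rows=[
    {"offset": [0,0,-0.002],"rotation": [0,0,0],"claw": 0.57},
    {"offset": [0,0,-0.002],"rotation": [0,0,0],"claw": 0.64},
    {"offset": [0,0,-0.002],"rotation": [0,0,0],"claw": 0.7},
    {"offset": [0,0,-0.002],"rotation": [0,0,0],"claw": 0.7},
    {"offset": [0,0,-0.1],"rotation": [0,0,0],"claw": 0.7},
    {"offset": [0,0,-0.3],"rotation": [0,0,0],"claw": 0.7},
    {"offset": [-0.05,0,-0.5],"rotation": [0,0,0],"claw": 0.7},
    {"offset": [-0.1,0,-0.65],"rotation": [0,0,0],"claw": 0.7},
    {"offset": [-0.1,0,-0.7],"rotation": [0,0,0],"claw": 0.7},
    {"offset": [-0.1,0,-0.7],"rotation": [0,0,0],"claw": 0.7},
  ],
)

```text
clock: 24.48
tcp_pos: [0.5778, 0.0258, 0.115]
orientation: [1.113, 2.934, 0.003]
contact_force: [-0.0, -0.3, -0.9]
grip_width: 0.0598
gripper_force: 0.0
```

Run:
```python
from relm import *
w,o=look("wc6");check(w,48,3)
plan([.493,.399,.10],180,3)
```

```text
tcp [576.4  26.2 113.2] psi 138.48 tilt [0. 0.] w 59.6 F [ 0.3  0.1 -0.4] t 24.53
bar: star edge u 77.08 (sd 0.22) -> centre u 67.08 ; v 0.70, length 46.5; tub edge 58.70
bar: star edge u 43.60 (sd 0.19) -> centre u 33.60 ; v 0.49, length 56.3; tub edge 25.30
bar: star edge u 10.58 (sd 0.04) -> centre u 0.58 ; v -0.28, length 66.3; tub edge -8.14
bar: star edge u -78.62 (sd 4.24) -> centre u -88.62 ; v 236.06, length 30.2; tub edge -102.85
line 3 du -0.16 sd 0.17 n 5
line 4 du -0.28 sd 0.03 n 16
line 5 du -0.38 sd 0.08 n 16
offset [0.688, 0.4974, 0.0295] rot [0.0004, 0.0004, -0.3624] rows 5.8
offset [0.1853, 0.8286, 0.0294] rot [0.0, 0.0, 0.0] rows 3.1
offset [0.1853, 0.8286, 0.0294] rot [0.0, 0.0, 0.0] rows 3.1
```

drive_tool(
  rows=[
    {"offset": [0.2,0.15,0],"rotation": [0,0,-0.06],"claw": 0.62},
    {"offset": [0.45,0.32,0.01],"rotation": [0,0,-0.12],"claw": 0.62},
    {"offset": [0.688,0.497,0.03],"rotation": [0,0,-0.3624],"claw": 0.62},
    {"offset": [0.688,0.497,0.03],"rotation": [0,0,-0.3624],"claw": 0.62},
    {"offset": [0.688,0.497,0.03],"rotation": [0,0,-0.3624],"claw": 0.62},
    {"offset": [0.688,0.497,0.03],"rotation": [0,0,-0.3624],"claw": 0.62},
    {"offset": [0.688,0.497,0.03],"rotation": [0,0,-0.3624],"claw": 0.62},
    {"offset": [0.688,0.497,0.03],"rotation": [0,0,-0.3624],"claw": 0.62},
  ],
)

```text
clock: 25.2
tcp_pos: [0.547, 0.15, 0.1068]
orientation: [-0.005, -3.139, 0.001]
contact_force: [-0.4, -0.4, 0.3]
grip_width: 0.0533
gripper_force: 0.0
```

drive_tool(
  rows=[
    {"offset": [0.06,0.25,0.01],"rotation": [0,0,0],"claw": 0.62},
    {"offset": [0.12,0.53,0.02],"rotation": [0,0,0],"claw": 0.62},
    {"offset": [0.185,0.829,0.03],"rotation": [0,0,0],"claw": 0.62},
    {"offset": [0.185,0.829,0.03],"rotation": [0,0,0],"claw": 0.62},
  ],
)

```text
clock: 25.53
tcp_pos: [0.5169, 0.2839, 0.1032]
orientation: [0.01, -3.139, -0.008]
contact_force: [-0.3, 2.4, 0.2]
grip_width: 0.0533
gripper_force: 0.0
```

drive_tool(
  rows=[
    {"offset": [0.06,0.25,0.01],"rotation": [0,0,0],"claw": 0.62},
    {"offset": [0.12,0.53,0.02],"rotation": [0,0,0],"claw": 0.62},
    {"offset": [0.165,0.74,0.03],"rotation": [0,0,0],"claw": 0.62},
    {"offset": [0.185,0.829,0.03],"rotation": [0,0,0],"claw": 0.62},
    {"offset": [0.185,0.829,0.03],"rotation": [0,0,0],"claw": 0.62},
    {"offset": [0.185,0.829,0.03],"rotation": [0,0,0],"claw": 0.62},
  ],
)

```text
clock: 26.03
tcp_pos: [0.4922, 0.3986, 0.0986]
orientation: [-0.0, -3.141, 0.002]
contact_force: [-0.2, 0.2, -0.6]
grip_width: 0.0528
gripper_force: 0.0
```

Run:
```python
from h import *
w,o=look("wd");bar(w,o)
```

```text
tcp [493.1 397.   98.7] psi 179.87 tilt [-0.0006 -0.0021] w 53.0 F [0.6 0.4 0. ] t 26.08
bar world 492.4 400.9 size 37.2 x 20.3 long -88.41 | tool x 0.7 y 3.9  dyaw 1.73 (psi 181.59)
```

View pics/wd.png

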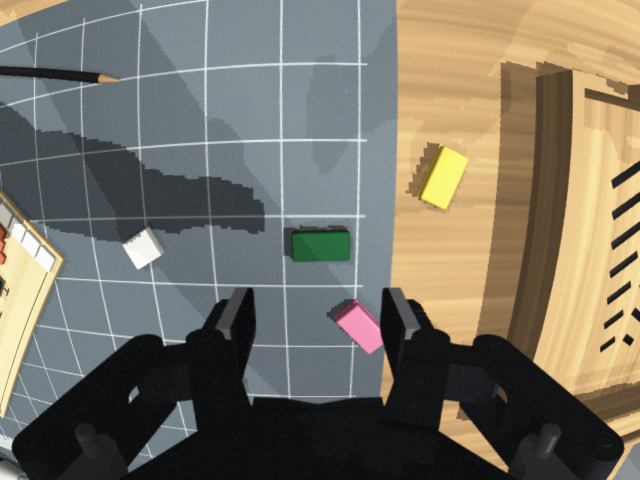

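Bar_d is at (321,244). The pink look-alike at (360,326) lies about 35 mm behind the pads and the yellow one is farther off, so both are clear.

drive_tool(
  rows=[
    {"offset": [0.003,0.02,0.2],"rotation": [0,0,-0.015],"claw": 0.62},
    {"offset": [0.003,0.02,0.4],"rotation": [0,0,-0.015],"claw": 0.62},
    {"offset": [0.003,0.02,0.51],"rotation": [0,0,-0.015],"claw": 0.62},
    {"offset": [0.003,0.02,0.58],"rotation": [0,0,-0.015],"claw": 0.62},
    {"offset": [0.003,0.02,0.62],"rotation": [0,0,-0.015],"claw": 0.62},
    {"offset": [0.003,0.02,0.635],"rotation": [0,0,-0.015],"claw": 0.62},
    {"offset": [0.003,0.02,0.635],"rotation": [0,0,-0.015],"claw": 0.62},
    {"offset": [0.003,0.02,0.635],"rotation": [0,0,-0.015],"claw": 0.62},
  ],
)

```text
clock: 26.75
tcp_pos: [0.4933, 0.4021, 0.0054]
orientation: [-0.046, 3.14, 0.002]
contact_force: [-0.1, 0.5, 0.2]
grip_width: 0.0527
gripper_force: 0.0
```

drive_tool(
  rows=[
    {"offset": [0,0,0],"rotation": [0,0,0],"claw": 0.5},
    {"offset": [0,0,0],"rotation": [0,0,0],"claw": 0.3},
    {"offset": [0,0,0],"rotation": [0,0,0],"claw": 0.3},
    {"offset": [0,0,0],"rotation": [0,0,0],"claw": 0.3},
    {"offset": [0,0,0],"rotation": [0,0,0],"claw": 0.3},
    {"offset": [0,0,0],"rotation": [0,0,0],"claw": 0.3},
  ],
  force=30,
)

```text
clock: 27.25
tcp_pos: [0.4931, 0.4025, 0.0056]
orientation: [-0.047, 3.14, 0.002]
contact_force: [-0.6, -2.0, 6.8]
grip_width: 0.0369
gripper_force: 30.0
```

Run:
```python
from relm import *
w,o=look("wd2");bar(w,o)
p=o["tcp_pos"]
e=plan([p[0],p[1],.075],181.6,1)
plan([*(M1+102*u)/1e3,.075],138.57,3,e)
```

```text
tcp [493.1 402.5   5.6] psi -178.28 tilt [0. 0.] w 36.7 F [-0.  -1.7  6.2] t 27.30
bar world 491.4 402.9 size 36.6 x 21.5 long -88.28 | tool x 1.7 y 0.5  dyaw 0.00 (psi -178.28)
offset [-0.0007, 0.0006, -0.4625] rot [0.0006, 0.0008, 0.0011] rows 1.7
offset [-0.1928, -0.8706, 0.0] rot [0.0, 0.0, 0.3755] rows 6.0
offset [-0.7351, -0.5048, 0.0] rot [0.0, 0.0, 0.0] rows 3.2
offset [-0.7351, -0.5048, 0.0] rot [0.0, 0.0, 0.0] rows 3.2
```

drive_tool(
  rows=[
    {"offset": [0,0,-0.05],"rotation": [0,0,0],"claw": 0.3},
    {"offset": [0,0,-0.15],"rotation": [0,0,0],"claw": 0.3},
    {"offset": [0,0,-0.32],"rotation": [0,0,0],"claw": 0.3},
    {"offset": [0,0,-0.4625],"rotation": [0,0,0],"claw": 0.3},
    {"offset": [0,0,-0.4625],"rotation": [0,0,0],"claw": 0.3},
  ],
)

```text
clock: 27.72
tcp_pos: [0.4947, 0.4041, 0.0788]
orientation: [-0.047, 3.135, 0.008]
contact_force: [0.4, -0.6, 1.1]
grip_width: 0.037
gripper_force: 30.2
```

drive_tool(
  rows=[
    {"offset": [-0.02,-0.1,0],"rotation": [0,0,0.03],"claw": 0.3},
    {"offset": [-0.06,-0.27,0],"rotation": [0,0,0.09],"claw": 0.3},
    {"offset": [-0.105,-0.47,0],"rotation": [0,0,0.15],"claw": 0.3},
    {"offset": [-0.15,-0.67,0],"rotation": [0,0,0.21],"claw": 0.3},
    {"offset": [-0.1928,-0.8706,0],"rotation": [0,0,0.27],"claw": 0.3},
    {"offset": [-0.1928,-0.8706,0],"rotation": [0,0,0.33],"claw": 0.3},
    {"offset": [-0.1928,-0.8706,0],"rotation": [0,0,0.37],"claw": 0.3},
    {"offset": [-0.1928,-0.8706,0],"rotation": [0,0,0.3755],"claw": 0.3},
  ],
)

```text
clock: 28.38
tcp_pos: [0.5253, 0.2717, 0.0738]
orientation: [1.114, 2.937, -0.0]
contact_force: [-0.0, 0.3, -0.5]
grip_width: 0.0366
gripper_force: 30.2
```

drive_tool(
  rows=[
    {"offset": [-0.16,-0.11,0],"rotation": [0,0,0],"claw": 0.3},
    {"offset": [-0.36,-0.25,0],"rotation": [0,0,0],"claw": 0.3},
    {"offset": [-0.55,-0.38,0],"rotation": [0,0,0],"claw": 0.3},
    {"offset": [-0.735,-0.505,0],"rotation": [0,0,0],"claw": 0.3},
  ],
)

```text
clock: 28.72
tcp_pos: [0.5581, 0.1417, 0.0737]
orientation: [1.102, 2.942, 0.0]
contact_force: [0.3, -0.3, -0.6]
grip_width: 0.0364
gripper_force: 30.2
```

drive_tool(
  rows=[
    {"offset": [-0.19,-0.13,0],"rotation": [0,0,0],"claw": 0.3},
    {"offset": [-0.38,-0.26,0],"rotation": [0,0,0],"claw": 0.3},
    {"offset": [-0.56,-0.38,0],"rotation": [0,0,0],"claw": 0.3},
    {"offset": [-0.68,-0.465,0],"rotation": [0,0,0],"claw": 0.3},
    {"offset": [-0.735,-0.505,0],"rotation": [0,0,0],"claw": 0.3},
    {"offset": [-0.735,-0.505,0],"rotation": [0,0,0],"claw": 0.3},
    {"offset": [-0.735,-0.505,0],"rotation": [0,0,0],"claw": 0.3},
  ],
)

```text
clock: 29.3
tcp_pos: [0.5907, 0.0143, 0.0735]
orientation: [-1.105, -2.94, -0.001]
contact_force: [-0.5, 0.7, -0.3]
grip_width: 0.0368
gripper_force: 30.2
```

Run:
```python
from relm import *
w,o=look("wd3")
plan([*(M1+102*u)/1e3,.0125],138.57)
```

```text
tcp [590.6  15.4  73.5] psi 138.88 tilt [-0.  0.] w 36.7 F [ 0.6  0.6 -0.1] t 29.35
offset [-0.0112, -0.0101, 0.4064] rot [0.0004, -0.0007, 0.0027] rows 1.5
```

drive_tool(
  rows=[
    {"offset": [-0.012,-0.008,0.12],"rotation": [0,0,0],"claw": 0.3},
    {"offset": [-0.012,-0.008,0.25],"rotation": [0,0,0.002],"claw": 0.3},
    {"offset": [-0.012,-0.008,0.34],"rotation": [0,0,0.002],"claw": 0.3},
    {"offset": [-0.012,-0.008,0.39],"rotation": [0,0,0.002],"claw": 0.3},
    {"offset": [-0.012,-0.008,0.406],"rotation": [0,0,0.002],"claw": 0.3},
    {"offset": [-0.012,-0.008,0.406],"rotation": [0,0,0.002],"claw": 0.3},
    {"offset": [-0.012,-0.008,0.406],"rotation": [0,0,0.002],"claw": 0.3},
  ],
)

```text
clock: 29.93
tcp_pos: [0.5918, 0.0116, 0.0131]
orientation: [1.112, 2.938, 0.001]
contact_force: [0.2, 0.4, -0.1]
grip_width: 0.0366
gripper_force: 30.2
```

Run:
```python
from relm import *
w,o=look("wd4");check(w,38,4,.019)
```

```text
tcp [592.   11.3  13.2] psi 138.52 tilt [0. 0.] w 36.7 F [ 0.3 -1.1  0.1] t 29.98
bar: star edge u 111.64 (sd 0.13) -> centre u 101.64 ; v -0.29, length 36.2; tub edge 91.13
bar: star edge u 77.03 (sd 0.14) -> centre u 67.03 ; v 0.45, length 46.1; tub edge 57.65
bar: star edge u 44.26 (sd 0.17) -> centre u 34.26 ; v 0.10, length 55.6; tub edge 25.66
bar: star edge u 11.88 (sd 0.20) -> centre u 1.88 ; v -0.45, length 65.4; tub edge -6.89
line 3 du -0.13 sd 0.07 n 4
line 4 du -4.30 sd 2.72 n 9
line 5 du -0.49 sd 0.19 n 9
```

drive_tool(
  rows=[
    {"offset": [0,0,0.004],"rotation": [0,0,0],"claw": 0.3},
    {"offset": [0,0,0.008],"rotation": [0,0,0],"claw": 0.3},
    {"offset": [0,0,0.01],"rotation": [0,0,0],"claw": 0.3},
    {"offset": [0,0,0.012],"rotation": [0,0,0],"claw": 0.3},
    {"offset": [0,0,0.012],"rotation": [0,0,0],"claw": 0.3},
  ],
)

```text
clock: 30.4
tcp_pos: [0.5918, 0.0108, 0.0116]
orientation: [1.114, 2.937, 0.001]
contact_force: [-1.0, -0.3, 5.6]
grip_width: 0.0366
gripper_force: 30.8
```

Run:
```python
from relm import *
w,o=look("wd5");check(w,38,4,.017)
```

```text
tcp [591.8  10.8  11.6] psi 138.46 tilt [0. 0.] w 36.4 F [-0.7  0.2  5.7] t 30.45
bar: star edge u 112.47 (sd 0.16) -> centre u 102.47 ; v -0.88, length 36.4; tub edge 91.88
bar: star edge u 77.35 (sd 0.23) -> centre u 67.35 ; v 0.48, length 46.7; tub edge 58.22
bar: star edge u 44.13 (sd 0.17) -> centre u 34.13 ; v -0.02, length 56.5; tub edge 25.41
bar: star edge u 11.29 (sd 0.18) -> centre u 1.29 ; v -0.38, length 66.1; tub edge -7.73
line 3 du -0.16 sd 0.09 n 4
line 4 du -4.28 sd 2.34 n 10
line 5 du -0.52 sd 1.19 n 10
```

drive_tool(
  rows=[
    {"offset": [0,0,-0.008],"rotation": [0,0,0],"claw": 0.3},
    {"offset": [0.006,0.004,-0.008],"rotation": [0,0,0],"claw": 0.3},
    {"offset": [0.006,0.004,-0.008],"rotation": [0,0,0],"claw": 0.3},
    {"offset": [0.006,0.004,-0.004],"rotation": [0,0,0],"claw": 0.3},
    {"offset": [0.006,0.004,0],"rotation": [0,0,0],"claw": 0.3},
    {"offset": [0.006,0.004,0],"rotation": [0,0,0],"claw": 0.3},
  ],
)

```text
clock: 30.95
tcp_pos: [0.5912, 0.012, 0.0116]
orientation: [-1.114, -2.937, -0.0]
contact_force: [-2.3, 0.8, 9.0]
grip_width: 0.0361
gripper_force: 31.1
```

Run:
```python
from relm import *
w,o=look("wd6");check(w,38,4,.017)
```

```text
tcp [591.2  12.   11.6] psi 138.47 tilt [-0.  0.] w 36.9 F [-2.2 -0.3  8.8] t 31.00
bar: star edge u 111.21 (sd 0.16) -> centre u 101.21 ; v -0.41, length 36.3; tub edge 90.63
bar: star edge u 77.68 (sd 0.21) -> centre u 67.68 ; v 0.58, length 46.7; tub edge 58.12
bar: star edge u 44.35 (sd 0.02) -> centre u 34.35 ; v 0.07, length 56.5; tub edge 25.58
bar: star edge u 11.49 (sd 0.14) -> centre u 1.49 ; v -0.45, length 66.5; tub edge -7.78
line 3 du -0.17 sd 0.09 n 4
line 5 du -0.51 sd 1.05 n 10
```

Bar_d is on its line. I'll release it and go for bar_e.

drive_tool(
  rows=[
    {"offset": [0,0,-0.002],"rotation": [0,0,0],"claw": 0.45},
    {"offset": [0,0,-0.002],"rotation": [0,0,0],"claw": 0.52},
    {"offset": [0,0,-0.002],"rotation": [0,0,0],"claw": 0.6},
    {"offset": [0,0,-0.002],"rotation": [0,0,0],"claw": 0.6},
    {"offset": [0,0,-0.1],"rotation": [0,0,0],"claw": 0.6},
    {"offset": [0,0,-0.3],"rotation": [0,0,0],"claw": 0.6},
    {"offset": [0,0,-0.5],"rotation": [0,0,0],"claw": 0.6},
    {"offset": [0,0,-0.6],"rotation": [0,0,0],"claw": 0.6},
    {"offset": [0,0,-0.6],"rotation": [0,0,0],"claw": 0.6},
  ],
)

```text
clock: 31.75
tcp_pos: [0.5938, 0.0119, 0.1046]
orientation: [1.112, 2.932, 0.005]
contact_force: [1.0, 0.2, -0.4]
grip_width: 0.0512
gripper_force: 0.0
```

Run:
```python
from relm import *
w,o=look("wd7");check(w,38,4)
plan([.607,.321,.10],180,3)
```

```text
tcp [592.5  11.9 102.7] psi 138.47 tilt [0. 0.] w 51.1 F [-0.4  0.2 -0.6] t 31.80
bar: star edge u 111.19 (sd 0.35) -> centre u 101.19 ; v -0.01, length 36.6; tub edge 92.36
bar: star edge u 77.57 (sd 0.18) -> centre u 67.57 ; v 0.54, length 46.2; tub edge 59.23
bar: star edge u 43.81 (sd 0.14) -> centre u 33.81 ; v 0.01, length 56.3; tub edge 25.32
bar: star edge u 11.07 (sd 0.10) -> centre u 1.07 ; v -0.26, length 66.3; tub edge -7.80
bar: star edge u -77.09 (sd 3.32) -> centre u -87.09 ; v 235.33, length 30.6; tub edge -97.85
line 3 du -0.03 sd 0.12 n 5
line 4 du -0.08 sd 0.23 n 8
line 5 du -0.33 sd 0.05 n 15
offset [0.4314, 0.5354, 0.0065] rot [0.001, 0.0017, -0.3625] rows 5.8
offset [-0.0321, 0.6868, 0.006] rot [0.0, 0.0, 0.0] rows 2.5
offset [-0.0321, 0.6868, 0.006] rot [0.0, 0.0, 0.0] rows 2.5
```

drive_tool(
  rows=[
    {"offset": [0.15,0.18,0],"rotation": [0,0,-0.06],"claw": 0.52},
    {"offset": [0.3,0.36,0],"rotation": [0,0,-0.12],"claw": 0.52},
    {"offset": [0.431,0.535,0.006],"rotation": [0,0,-0.3625],"claw": 0.52},
    {"offset": [0.431,0.535,0.006],"rotation": [0,0,-0.3625],"claw": 0.52},
    {"offset": [0.431,0.535,0.006],"rotation": [0,0,-0.3625],"claw": 0.52},
    {"offset": [0.431,0.535,0.006],"rotation": [0,0,-0.3625],"claw": 0.52},
    {"offset": [0.431,0.535,0.006],"rotation": [0,0,-0.3625],"claw": 0.52},
    {"offset": [0.431,0.535,0.006],"rotation": [0,0,-0.3625],"claw": 0.52},
  ],
)

```text
clock: 32.47
tcp_pos: [0.5952, 0.1144, 0.0988]
orientation: [-0.005, -3.139, 0.0]
contact_force: [0.1, -0.5, -0.0]
grip_width: 0.0446
gripper_force: 0.0
```

drive_tool(
  rows=[
    {"offset": [-0.01,0.23,0.006],"rotation": [0,0,0],"claw": 0.52},
    {"offset": [-0.02,0.46,0.006],"rotation": [0,0,0],"claw": 0.52},
    {"offset": [-0.032,0.687,0.006],"rotation": [0,0,0],"claw": 0.52},
    {"offset": [-0.032,0.687,0.006],"rotation": [0,0,0],"claw": 0.52},
  ],
)

```text
clock: 32.8
tcp_pos: [0.5993, 0.2278, 0.0987]
orientation: [0.01, -3.141, -0.009]
contact_force: [0.1, 1.9, 0.2]
grip_width: 0.0447
gripper_force: 0.0
```

drive_tool(
  rows=[
    {"offset": [-0.01,0.23,0.006],"rotation": [0,0,0],"claw": 0.52},
    {"offset": [-0.02,0.46,0.006],"rotation": [0,0,0],"claw": 0.52},
    {"offset": [-0.03,0.62,0.006],"rotation": [0,0,0],"claw": 0.52},
    {"offset": [-0.032,0.687,0.006],"rotation": [0,0,0],"claw": 0.52},
    {"offset": [-0.032,0.687,0.006],"rotation": [0,0,0],"claw": 0.52},
    {"offset": [-0.032,0.687,0.006],"rotation": [0,0,0],"claw": 0.52},
  ],
)

```text
clock: 33.3
tcp_pos: [0.6053, 0.3198, 0.0975]
orientation: [-0.002, -3.141, 0.002]
contact_force: [-0.1, -0.5, -0.1]
grip_width: 0.0445
gripper_force: 0.0
```

Run:
```python
from h import *
w,o=look("we");bar(w,o)
```

```text
tcp [605.8 318.4  97.7] psi 179.85 tilt [-0.0005 -0.0022] w 44.4 F [-1.   0.3 -1. ] t 33.35
bar world 606.1 323.8 size 27.0 x 20.2 long -84.64 | tool x -0.3 y 5.4  dyaw 5.51 (psi 185.36)
bar world 550.4 68.2 size 31.7 x 23.1 long 49.23 | tool x 54.8 y -250.3  dyaw -40.62 (psi 139.23)
bar world 518.0 82.5 size 62.1 x 22.4 long 48.59 | tool x 87.2 y -236.1  dyaw -41.25 (psi 138.59)
```

View pics/we.png

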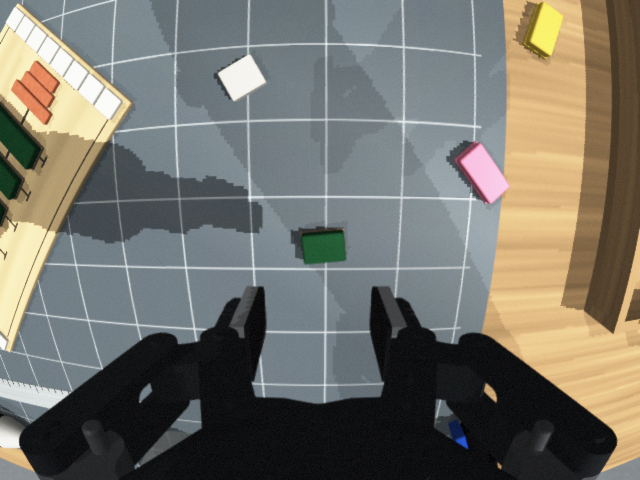

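Bar_e is at (324,247), turned 5.5° and offset about 4 mm from centre. Nothing else is near it.

drive_tool(
  rows=[
    {"offset": [0,0.028,0.2],"rotation": [0,0,-0.048],"claw": 0.52},
    {"offset": [0,0.028,0.4],"rotation": [0,0,-0.048],"claw": 0.52},
    {"offset": [0,0.028,0.5],"rotation": [0,0,-0.048],"claw": 0.52},
    {"offset": [0,0.028,0.57],"rotation": [0,0,-0.048],"claw": 0.52},
    {"offset": [0,0.028,0.605],"rotation": [0,0,-0.048],"claw": 0.52},
    {"offset": [0,0.028,0.62],"rotation": [0,0,-0.048],"claw": 0.52},
    {"offset": [0,0.028,0.62],"rotation": [0,0,-0.048],"claw": 0.52},
    {"offset": [0,0.028,0.62],"rotation": [0,0,-0.048],"claw": 0.52},
  ],
)

```text
clock: 34.02
tcp_pos: [0.6065, 0.3254, 0.0065]
orientation: [-0.15, 3.136, 0.001]
contact_force: [0.1, -0.4, 0.7]
grip_width: 0.0446
gripper_force: 0.0
```

drive_tool(
  rows=[
    {"offset": [0,0,0],"rotation": [0,0,0],"claw": 0.4},
    {"offset": [0,0,0],"rotation": [0,0,0],"claw": 0.2},
    {"offset": [0,0,0],"rotation": [0,0,0],"claw": 0.2},
    {"offset": [0,0,0],"rotation": [0,0,0],"claw": 0.2},
    {"offset": [0,0,0],"rotation": [0,0,0],"claw": 0.2},
    {"offset": [0,0,0],"rotation": [0,0,0],"claw": 0.2},
  ],
  force=30,
)

```text
clock: 34.52
tcp_pos: [0.6064, 0.3256, 0.0066]
orientation: [-0.151, 3.136, 0.001]
contact_force: [-1.1, -1.0, 6.7]
grip_width: 0.0271
gripper_force: 29.7
```

Run:
```python
from relm import *
w,o=look("we2");bar(w,o)
p=o["tcp_pos"]
e=plan([p[0],p[1],.075],185.4,1)
plan([*(M1+136*u)/1e3,.075],138.57,3,e)
```

```text
tcp [606.3 325.6   6.6] psi -174.49 tilt [0. 0.] w 26.8 F [-2.5 -0.7  5.9] t 34.57
bar world 604.9 325.9 size 26.7 x 21.3 long -84.56 | tool x 1.4 y 0.4  dyaw -0.07 (psi -174.56)
offset [-0.0008, 0.0004, -0.4563] rot [0.0004, 0.0009, 0.001] rows 1.6
offset [0.048, -0.7429, 0.0] rot [0.0, 0.0, 0.4087] rows 6.5
offset [-0.509, -0.5433, 0.0] rot [0.0, 0.0, 0.0] rows 2.7
offset [-0.509, -0.5433, 0.0] rot [0.0, 0.0, 0.0] rows 2.7
```

drive_tool(
  rows=[
    {"offset": [0,0,-0.05],"rotation": [0,0,0],"claw": 0.2},
    {"offset": [0,0,-0.15],"rotation": [0,0,0],"claw": 0.2},
    {"offset": [0,0,-0.32],"rotation": [0,0,0],"claw": 0.2},
    {"offset": [0,0,-0.456],"rotation": [0,0,0],"claw": 0.2},
    {"offset": [0,0,-0.456],"rotation": [0,0,0],"claw": 0.2},
  ],
)

```text
clock: 34.98
tcp_pos: [0.6085, 0.3268, 0.0797]
orientation: [-0.15, 3.131, 0.006]
contact_force: [1.2, 0.9, 0.3]
grip_width: 0.0267
gripper_force: 29.7
```

drive_tool(
  rows=[
    {"offset": [0.005,-0.09,0],"rotation": [0,0,0.03],"claw": 0.2},
    {"offset": [0.015,-0.23,0],"rotation": [0,0,0.09],"claw": 0.2},
    {"offset": [0.025,-0.4,0],"rotation": [0,0,0.15],"claw": 0.2},
    {"offset": [0.035,-0.57,0],"rotation": [0,0,0.21],"claw": 0.2},
    {"offset": [0.048,-0.743,0],"rotation": [0,0,0.27],"claw": 0.2},
    {"offset": [0.048,-0.743,0],"rotation": [0,0,0.33],"claw": 0.2},
    {"offset": [0.048,-0.743,0],"rotation": [0,0,0.39],"claw": 0.2},
    {"offset": [0.048,-0.743,0],"rotation": [0,0,0.4087],"claw": 0.2},
  ],
)

```text
clock: 35.65
tcp_pos: [0.6093, 0.2129, 0.0745]
orientation: [1.119, 2.935, 0.001]
contact_force: [-0.4, 0.3, -0.3]
grip_width: 0.0265
gripper_force: 29.7
```

drive_tool(
  rows=[
    {"offset": [-0.12,-0.13,0],"rotation": [0,0,0],"claw": 0.2},
    {"offset": [-0.26,-0.28,0],"rotation": [0,0,0],"claw": 0.2},
    {"offset": [-0.39,-0.42,0],"rotation": [0,0,0],"claw": 0.2},
    {"offset": [-0.509,-0.543,0],"rotation": [0,0,0],"claw": 0.2},
  ],
)

```text
clock: 35.98
tcp_pos: [0.6126, 0.1001, 0.0744]
orientation: [1.109, 2.939, -0.0]
contact_force: [0.3, 0.8, -0.8]
grip_width: 0.027
gripper_force: 29.7
```

drive_tool(
  rows=[
    {"offset": [-0.13,-0.14,0],"rotation": [0,0,0],"claw": 0.2},
    {"offset": [-0.27,-0.29,0],"rotation": [0,0,0],"claw": 0.2},
    {"offset": [-0.4,-0.43,0],"rotation": [0,0,0],"claw": 0.2},
    {"offset": [-0.48,-0.51,0],"rotation": [0,0,0],"claw": 0.2},
    {"offset": [-0.509,-0.543,0],"rotation": [0,0,0],"claw": 0.2},
    {"offset": [-0.509,-0.543,0],"rotation": [0,0,0],"claw": 0.2},
    {"offset": [-0.509,-0.543,0],"rotation": [0,0,0],"claw": 0.2},
  ],
)

```text
clock: 36.57
tcp_pos: [0.6163, -0.0083, 0.0739]
orientation: [-1.108, -2.94, -0.002]
contact_force: [-0.8, 0.7, -0.2]
grip_width: 0.0266
gripper_force: 29.7
```

Run:
```python
from relm import *
w,o=look("we3")
plan([*(M1+136*u)/1e3,.014],138.57)
```

```text
tcp [616.3  -7.4  73.8] psi 138.80 tilt [0. 0.] w 26.7 F [0.3 1.  0.4] t 36.62
offset [-0.0085, -0.0099, 0.3986] rot [0.0006, -0.0004, 0.002] rows 1.4
```

drive_tool(
  rows=[
    {"offset": [-0.008,-0.006,0.12],"rotation": [0,0,0.002],"claw": 0.2},
    {"offset": [-0.008,-0.006,0.25],"rotation": [0,0,0.002],"claw": 0.2},
    {"offset": [-0.008,-0.006,0.34],"rotation": [0,0,0.002],"claw": 0.2},
    {"offset": [-0.008,-0.006,0.385],"rotation": [0,0,0.002],"claw": 0.2},
    {"offset": [-0.008,-0.006,0.399],"rotation": [0,0,0.002],"claw": 0.2},
    {"offset": [-0.008,-0.006,0.399],"rotation": [0,0,0.002],"claw": 0.2},
    {"offset": [-0.008,-0.006,0.399],"rotation": [0,0,0.002],"claw": 0.2},
  ],
)

```text
clock: 37.2
tcp_pos: [0.6171, -0.0107, 0.0142]
orientation: [1.113, 2.937, 0.001]
contact_force: [0.1, -0.8, -0.6]
grip_width: 0.0268
gripper_force: 29.7
```

Run:
```python
from relm import *
w,o=look("we4");check(w,28,5,.0185)
cv2.imwrite("pics/we4v.png",w["frame"][:,:,::-1])
```

```text
tcp [617.3 -10.9  14.4] psi 138.47 tilt [0. 0.] w 26.4 F [ 0.3 -1.   0.5] t 37.25
bar: star edge u 146.26 (sd 0.24) -> centre u 136.26 ; v -0.16, length 26.5; tub edge 125.08
bar: star edge u 111.63 (sd 0.25) -> centre u 101.63 ; v -0.26, length 36.6; tub edge 92.01
bar: star edge u 78.11 (sd 0.18) -> centre u 68.11 ; v 0.37, length 46.0; tub edge 59.61
bar: star edge u 45.37 (sd 0.08) -> centre u 35.37 ; v 0.23, length 55.9; tub edge 26.30
line 3 du 0.05 sd 0.14 n 4
line 4 du -0.07 sd 0.35 n 7
line 5 du -4.08 sd 2.10 n 11
```

View pics/we4v.png

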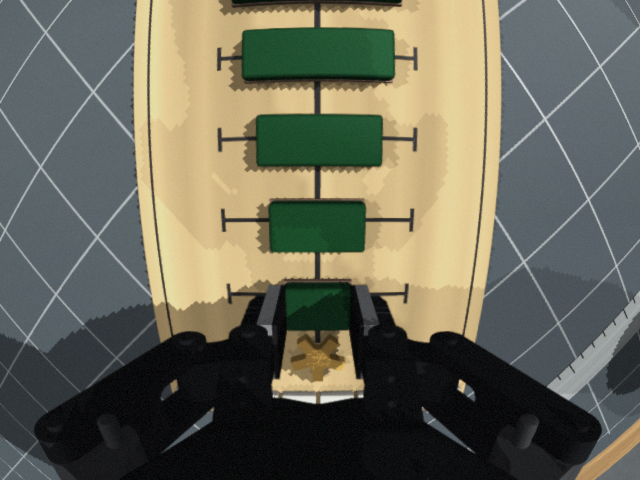

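The picture shows four bars centred on their lines and bar_e hovering over the last line, whose ends are at (230,293) and (405,293). Now I'll set it down.

drive_tool(
  rows=[
    {"offset": [0.004,0.001,0.004],"rotation": [0,0,0],"claw": 0.2},
    {"offset": [0.004,0.001,0.008],"rotation": [0,0,0],"claw": 0.2},
    {"offset": [0.004,0.001,0.011],"rotation": [0,0,0],"claw": 0.2},
    {"offset": [0.004,0.001,0.013],"rotation": [0,0,0],"claw": 0.2},
    {"offset": [0.004,0.001,0.013],"rotation": [0,0,0],"claw": 0.2},
  ],
)

```text
clock: 37.67
tcp_pos: [0.6165, -0.0106, 0.0125]
orientation: [1.114, 2.937, 0.001]
contact_force: [-2.4, 0.1, 5.9]
grip_width: 0.0265
gripper_force: 30.2
```

Run:
```python
from relm import *
w,o=look("we5");check(w,28,5,.017)
m=rectify(w).astype(float).mean(2);d=cv2.morphologyEx(m,cv2.MORPH_CLOSE,np.ones((15,15)))-m
for v0 in(-38,-36,-34,-32,-30,30,32,34,36,38):
    j=int((136+45)*2);s=d[int((v0+60)*2),j-10:j+11].copy();s[s<20]=0;print(v0,"%.2f"%((np.arange(j-10,j+11)*s).sum()/max(s.sum(),1)/2-45),np.count_nonzero(s))
```

```text
tcp [616.5 -10.7  12.6] psi 138.44 tilt [0. 0.] w 26.9 F [-1.1  0.9  6. ] t 37.72
bar: star edge u 145.71 (sd 0.26) -> centre u 135.71 ; v -0.70, length 26.3; tub edge 124.56
bar: star edge u 111.96 (sd 0.17) -> centre u 101.96 ; v -0.29, length 36.7; tub edge 92.30
bar: star edge u 78.39 (sd 0.12) -> centre u 68.39 ; v 0.41, length 46.7; tub edge 59.54
bar: star edge u 44.96 (sd 0.15) -> centre u 34.96 ; v 0.12, length 56.3; tub edge 25.90
line 3 du 0.04 sd 0.14 n 4
line 4 du -0.08 sd 0.14 n 7
line 5 du -4.55 sd 2.26 n 7
-38 135.78 4
-36 135.60 5
-34 135.57 5
-32 136.02 6
-30 138.55 12
30 137.67 9
32 135.76 6
34 135.76 6
36 135.81 5
38 135.75 4
```

Bar_e is centred at 135.7 against the line's 135.7. I'll release and rise clear.

drive_tool(
  rows=[
    {"offset": [0,0,0],"rotation": [0,0,0],"claw": 0.35},
    {"offset": [0,0,0],"rotation": [0,0,0],"claw": 0.42},
    {"offset": [0,0,0],"rotation": [0,0,0],"claw": 0.5},
    {"offset": [0,0,0],"rotation": [0,0,0],"claw": 0.5},
    {"offset": [0,0,-0.1],"rotation": [0,0,0],"claw": 0.5},
    {"offset": [0,0,-0.3],"rotation": [0,0,0],"claw": 0.5},
    {"offset": [0,0,-0.5],"rotation": [0,0,0],"claw": 0.5},
    {"offset": [0,0,-0.75],"rotation": [0,0,0],"claw": 0.5},
    {"offset": [0,0,-0.95],"rotation": [0,0,0],"claw": 0.5},
    {"offset": [0,0,-0.95],"rotation": [0,0,0],"claw": 0.5},
    {"offset": [0,0,-0.95],"rotation": [0,0,0],"claw": 0.5},
  ],
)

```text
clock: 38.63
tcp_pos: [0.6176, -0.0107, 0.1564]
orientation: [1.113, 2.934, 0.003]
contact_force: [-0.5, 0.3, -1.0]
grip_width: 0.0426
gripper_force: 0.0
```

Run:
```python
from relm import *
w,o=look("wf");check(w,28,5,.017)
cv2.imwrite("pics/final.png",np.ascontiguousarray(w["frame"][:,:,::-1]))
print(rects(w,green(w),.017,True,300)[:,:5])
```

```text
tcp [616.2 -10.6 154.6] psi 138.45 tilt [0. 0.] w 43.1 F [-0.4  0.  -1.7] t 38.68
bar: star edge u 145.26 (sd 0.38) -> centre u 135.26 ; v -0.29, length 26.4; tub edge 126.81
bar: star edge u 111.99 (sd 0.02) -> centre u 101.99 ; v -0.18, length 36.4; tub edge 93.52
bar: star edge u 77.63 (sd 0.22) -> centre u 67.63 ; v 0.66, length 46.4; tub edge 59.49
bar: star edge u 44.32 (sd 0.16) -> centre u 34.32 ; v 0.36, length 55.8; tub edge 25.94
bar: star edge u 11.15 (sd 0.39) -> centre u 1.15 ; v -0.29, length 66.4; tub edge -7.19
line 3 du -0.03 sd 0.42 n 5
line 4 du -0.02 sd 0.08 n 7
line 5 du -0.13 sd 0.06 n 9
[[616.44  -9.76  26.41  19.24  48.37]
 [591.24  12.63  36.42  18.49  48.39]
 [566.46  35.6   46.35  18.89  46.93]
 [541.2   57.52  55.8   19.14  48.54]
 [515.93  78.95  66.41  19.17  48.92]]
```

View pics/final.png

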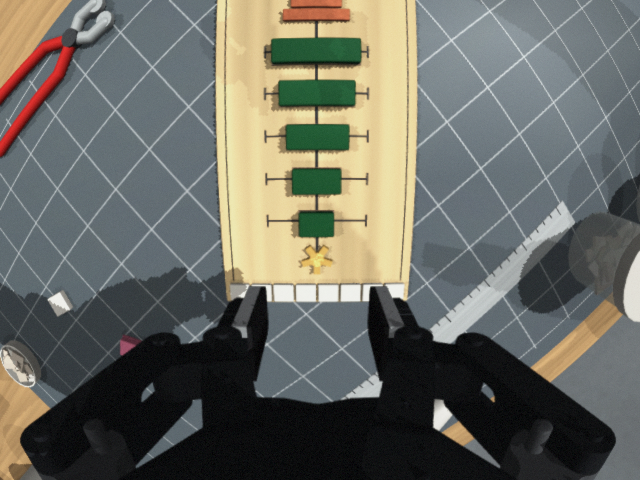

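The final view shows the five bars from longest (row 52, by the tub) to shortest (row 224, by the star). All are on their lines and centred on the trunk within about 1 mm.

```bash
python3 -c "
from bench import *
print(hand_in())"
```

```text
the job is handed in; nothing more can be done
None
```

All five bars are laid on their pencil lines, longest by the tub to shortest by the star, each within about 1 mm by the wrist camera; the job was handed in at about 39 s on the robot's clock.

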